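# Unload the guarded drilling fixture into the kit tray

### The arm

A 6-joint arm with a two-finger parallel gripper is mounted at the origin on a cart in front of the work surface, level with it; the furniture and walls round the work are solid. World frame = base frame: x ahead of the robot, y to its left, z up, the work surface at z = 0. Lengths are in mm, angles in rad, forces in N, time in s.
With the tool pointing down it reaches from about 275 to 1000 mm from the base axis. Payload 8.4 kg.
Tool frame: the origin (TCP) lies at the very end of the fingers, on their centre line; the grasp point (between the pads) lies 19 mm behind it; z points along the fingers, y is the direction in which the jaws open and shut (so a half turn about z gives the same grasp; the last joint's range is limited). The gripper opens to 85 mm and grips with 20 to 120 N. Pads are 22 mm wide; open, the fingers measure 114 mm over their backs; the gripper's body (76 mm by 85 mm) begins 54 mm behind the grasp point. The pads swing forward as they close: fully open they stand 13 mm farther back than shut.
Start: joints at [1.292, 0.353, 1.633, -0, 1.155, -0.002], TCP at [170.798, 601.212, 231.281] pointing down, gripper open.
Joint ranges: [-2.63, 2.63], [-0.92, 2.1], [0.06, 2.66], [-1.3, 4.44], [0, 2.69], [-3.02, 3.02]. Speed limits (rad/s): [2.22, 2.22, 2.79, 3.14, 3.14, 3.14].

### API

Orientations are given as [roll, pitch, yaw] about the fixed x, y, z axes, in that order (R = Rz(yaw) Ry(pitch) Rx(roll)).
In Python, from rig import r gives the robot as it stands.
- The arm moves only by the tool move_arm, never from a script. Its argument "increments" is a list of rows, each an object of numbers: "tx", "ty", "tz": the shift along the tool's x, y, z in cm; "rx", "ry", "rz": the turn, a rotation vector about the tool's x, y, z in degrees; "gripper": the gripper's target within -1 to 1 (fully open at 1, half-way at 0, shut at -1). A call has 1 to 12 rows; each row shifts and turns the commanded pose from where the row before left it, along the tool's axes as they then stand; what a row does not reach is not made up. A row lasts 1/10 s, in which the tool goes at most 50 mm and 8.59 degrees, less where a joint would pass 70% of its speed; a pose out of reach is approached as far as the arm can. A call is refused whole if a number of a shift passes 5 or a number of a turn 8.59, either way. A call with a gripper value outside its range is refused whole. The fingers move at their own pace and stop on an object; "squeeze" is the grip in N (left out, the last holds). Time passes only in rows, so rows that do not move let the fingers close. It gives the time, the measured TCP pose, the force and the opening at its end, in the units of the state.
- r.sense(): the state, without advancing time (a new reading comes with each control period).
- r.grab_frame(name): name is "scene" or "top" or "wrist"; returns (picture, depth): 400x640x3 uint8, red, green, blue; 400x640 float32, mm along the optical axis (not along the pixel's ray), 0 where there is no reading.
- r.camera_model(name): a dict with "fx", "fy", "cx", "cy" (pixels), "R" (3x3) and "t" (3): a world point X has camera coordinates R X + t; the wrist camera has in their place "hand_eye" (4x4, takes a point from camera to tool coordinates, whose origin is the TCP and whose axes are the flange's). Camera axes: x right, y down, z forward; pixel columns grow to the right and rows downward; lengths in mm; the calibration is good to about 2 mm. The wrist camera is an equidistant fisheye: a pixel r from the principal point sees the ray r / f radians off the axis. A picture is of the moment at which its call begins: read the wrist's pose just before it. camera_model takes no time and is no camera call.
- r.sign_off(): hands the job in, once; it reports no verdict.
Trained networks look in the newest picture that a camera, given by its name, has taken for a name from the list of things; names that differ only in an ending like _2 or _b are one class to them, and where a whole thing is asked for, a point or a joint stands for the part that bears it (a point fixed in the world has none). Each returns a list of dicts, best first, with "confidence" (0 to 1); they miss things now and then, are a little off and sometimes report something else, mostly with a low value. They report only what shows in the picture. A call takes as long as a camera call. They do not tell look-alikes from the thing itself.
- r.cut_out(query, camera): "mask" (400x640 bool, what is visible of it) and "bbox" ([left, top, right, bottom] in pixels, round what is visible of it).
- r.place_of(query, camera): "location" ([row, column] in pixels: a listed point, or the origin of a listed thing).
The state is a dict: "clock": time; "qpos": joint angles; "qvel": joint speeds; "joint_efforts": joint torques, N m; "eef_pos": TCP position; "tcp_rot": TCP orientation; "contact_force": force on the tool from outside, world axes, zero at the start; "wrist_torque": the same for the moment, N m; "opening": opening from 0.0 (shut) to 1.0 (fully open).
Only numpy, scipy, OpenCV 4.12 (cv2) and the standard library are available. Lean on these libraries where they do the work, as an engineer would, in place of code of your own. Each camera call takes 0.05 s, during which the arm holds its last target. There are 200 camera calls.

### The job

The tube stands in the drilling fixture are finished. Lift the red thumb latch and swing the guard gate wide open, pull the sliding jaw fully out, and put every stand there is into the blue kit tray. Then push the empty jaw fully home and shut the gate so that the latch bar drops back into its catch; leave the code scanner and the label roll where they are.

Things in the scene. Friction and masses are not known exactly. Their poses are not given: they have to be found in the camera images.
- fixture: Drilling fixture fixed to the desk: grey base, top 20 mm up, x -90..100, y -112..112 mm; origin mid-underside. Its front (-x) may face sideways in the room. Fixed jaw at x 45..65, 32 mm high. The stands are in a row along y (x 23, y about -63, -21, 21, 63). Two 90 mm posts at x -34, y +-99 hold the gate and the catch. Clear windows: y +-104, 70 mm high; x 94, 55 mm high; open above.
- gate (a joint): Guard gate, clear panel in an 8 mm thick frame, 172 mm long, from 34 to 84 mm above the desk. 0 = shut (lies along the fixture's +y from its upright hinge to the latch post); grows as the free end swings out to the fixture's front (anticlockwise from above), to 1.95 rad. Light friction, stays where left. Shut, it stands in the way of the sliding jaw.
- gate_hinge (a point): On the gate's hinge axis at half the gate's height (59 mm above the desk; at x -38, y -86 mm of the fixture). Turns with the gate: y along the gate to its free end, z up, -x out of its outer face.
- latch (a joint): Gravity latch: dark steel bar on the gate's outer face, 126 x 12 x 6 mm, turning in the gate's plane about a pivot. 0 = level (down), grows as the free end lifts, to 0.42 rad; falls back by its weight. With the gate shut its end lies in the catch on the far post behind a 13 mm lip: 0.2 rad clears it. The lip's outside is a 35 degree ramp: pushed shut, the bar rides up it and drops in by itself.
- latch_pivot (a point): Pivot of the latch bar, on the gate 75 mm from the hinge axis along the gate, 66 mm above the desk, 8.5 mm outside the gate's mid-plane. Axes as the gate's.
- latch_tab (a point): Grip point on the red thumb tab standing up from the latch bar: 8 mm thick across the gate, 20 mm wide along it; the tab's top is 12 mm above the point, the gate's upper edge 26 mm below it. With the bar down the point is 110 mm above the desk, 75 mm along the gate from the bar's pivot and 44 mm above it. Axes as the gate's, tilting with the bar about x.
- jaw (a joint): Sliding jaw: steel bar 148 mm long whose 5 mm lip covers the front flanges of the stands, so they cannot be lifted while it is home. 0 = fully home (same place when empty), grows as it is pulled to the fixture's front (-x), to 0.045 m. About 3 N friction, stays where left. Moves out only with the gate open; the gate shuts only with the jaw home.
- jaw_grip (a point): Grip point on the black finger grip standing up from the middle of the sliding jaw, 20 mm along the slide (x), 16 mm across it (y). The point is 76 mm above the desk; the grip's top is 16 mm above it, the jaw's upper face 30 mm below it. Axes as the fixture's.
- stand_a_mid (a point): Tube stand a, point at its middle (25 mm up): aluminium, 50 mm high, an inverted T: flange 44 (x) x 34 (y) x 10 mm, on it a body 26 (x) x 34 (y) x 40 mm with a 17 mm bore in its top. About 0.12 kg. In the fixture it stands upright, its x along the jaw's slide, only some 8 mm from its neighbours in y: take it across its x. May be absent.
- stand_b_mid (a point): Tube stand b, point at its middle (25 mm up): aluminium, 50 mm high, an inverted T: flange 44 (x) x 34 (y) x 10 mm, on it a body 26 (x) x 34 (y) x 40 mm with a 17 mm bore in its top. About 0.12 kg. In the fixture it stands upright, its x along the jaw's slide, only some 8 mm from its neighbours in y: take it across its x. May be absent.
- stand_c_mid (a point): Tube stand c, point at its middle (25 mm up): aluminium, 50 mm high, an inverted T: flange 44 (x) x 34 (y) x 10 mm, on it a body 26 (x) x 34 (y) x 40 mm with a 17 mm bore in its top. About 0.12 kg. In the fixture it stands upright, its x along the jaw's slide, only some 8 mm from its neighbours in y: take it across its x. May be absent.
- stand_d_mid (a point): Tube stand d, point at its middle (25 mm up): aluminium, 50 mm high, an inverted T: flange 44 (x) x 34 (y) x 10 mm, on it a body 26 (x) x 34 (y) x 40 mm with a 17 mm bore in its top. About 0.12 kg. In the fixture it stands upright, its x along the jaw's slide, only some 8 mm from its neighbours in y: take it across its x. May be absent.
- tray_floor (a point): Middle of the inner floor, 2 mm above the desk, of the open blue kit tray. Inside 296 (x) x 236 (y) mm, walls 2 mm thick, tops 68 mm above the desk. The pale pouches in it are flat and do not stand in the way. Loose, 0.35 kg; may get pushed.
- code_scanner: Bystander: black pistol code reader lying on the desk, 152 x 64 x 50 mm; origin in the middle of its underside.
- label_roll: Bystander: white roll of labels lying flat, 72 mm across, 30 mm high; origin in the middle of its underside.
Things that resemble listed ones, but are neither listed nor needed, are in the scene too. Leave any green look-alike of the part that bears stand_a_mid alone. Leave any orange look-alike of the part that bears stand_d_mid alone.

How it is judged (in metres and radians):
On the way, in this order (a step that is already met when the one before it is completed fails the run):
1. the latch bar is lifted out of its catch before the gate has swung away (value of joint latch above 0.11 rad and value of joint gate below 0.15 rad), for 0.05 s.
2. the gate is swung wide open (more than 1.2 rad) (value of joint gate above 1.2 rad), for 0.2 s.
3. the sliding jaw is pulled out by more than 30 mm (value of joint jaw above 0.03 m), for 0.2 s.
4. every stand lies in the kit tray, let go (x of stand_a_mid in the frame of tray_floor between -0.142 and 0.142 m and y of stand_a_mid in the frame of tray_floor between -0.112 and 0.112 m and z of stand_a_mid in the frame of tray_floor between 0.005 and 0.04 m and x of stand_b_mid in the frame of tray_floor between -0.142 and 0.142 m and y of stand_b_mid in the frame of tray_floor between -0.112 and 0.112 m and z of stand_b_mid in the frame of tray_floor between 0.005 and 0.04 m and x of stand_c_mid in the frame of tray_floor between -0.142 and 0.142 m and y of stand_c_mid in the frame of tray_floor between -0.112 and 0.112 m and z of stand_c_mid in the frame of tray_floor between 0.005 and 0.04 m and x of stand_d_mid in the frame of tray_floor between -0.142 and 0.142 m and y of stand_d_mid in the frame of tray_floor between -0.112 and 0.112 m and z of stand_d_mid in the frame of tray_floor between 0.005 and 0.04 m and contact force between each of stand_a, stand_b, stand_c, stand_d and the fingers below 0.05 N), for 0.3 s.
5. the empty jaw is pushed home (within 6 mm) while the gate is still open (value of joint jaw below 0.006 m and value of joint gate above 0.3 rad), for 0.2 s.
At the end, for the whole second after the job is handed in: The gate is shut (within 0.04 rad) with the latch bar down in its catch (within 0.05 rad), the jaw is home (within 6 mm), and every stand that was there rests in the kit tray on its floor (its middle inside the walls and less than 40 mm above the floor), let go and at rest (all of step 4 and value of joint gate below 0.04 rad and value of joint latch below 0.05 rad and value of joint jaw below 0.006 m and linear speed of each of stand_a, stand_b, stand_c, stand_d below 0.02 m/s); the robot touches nothing.
It fails at once if the code scanner is pushed more than 40 mm from its place (distance of code_scanner from where it was at the start of the episode above 0.04 m).
It fails at once if the label roll is pushed more than 40 mm from its place (distance of label_roll from where it was at the start of the episode above 0.04 m).
Of stand_a, stand_b, stand_c, stand_d only 2 to 4 are there at a start; the rules pass over those that are not, and their reading is None.
At some moment in a run one of kit_tray may be knocked a few centimetres aside while the robot is not near it.
Once in a run the grip may slacken for a moment while it holds something.
It also fails if it takes over 208 s, if anything falls off the work surface, if the arm or the gripper's body presses on something with over 40 N, if the wrist force passes 120 N, or if a joint passes its speed limit or range.

## Working session

There is one attempt and no reset: what is moved stays moved. The work goes in short steps, Python scripts to look and compute and a tool call to move; the robot and the scene stay as the last step left them, time stands still between calls to the robot, and variables do not carry over. Pictures are saved under pics/ and viewed, about 12 in all and at most 16, crops included, and the job is handed in when it is done.

Besides the shell and the picture viewer there is one more tool, called after "Call:" as name([rows], argument=value, ...), one row to a line, values as JSON. move_arm: Moves the arm, as the interface text tells. Its arguments: {"type":"object","properties":{"increments":{"type":"array","items":{"type":"object","properties":{"tx":{"type":"number"},"ty":{"type":"number"},"tz":{"type":"number"},"rx":{"type":"number"},"ry":{"type":"number"},"rz":{"type":"number"},"gripper":{"type":"number"}}}},"squeeze":{"type":"number"}},"required":["increments"]}

```bash
ls; mkdir -p pics; python3 - <<'E'
from rig import r
import cv2,numpy as np
print(r.sense())
for n in("scene","top"):
    p,d=r.grab_frame(n); cv2.imwrite(f"pics/{n}0.png",p[:,:,::-1]); np.save(f"{n}d.npy",d)
    c=r.camera_model(n); print(n,c)
    for q in["fixture","gate_hinge","latch_pivot","latch_tab","jaw_grip","stand_a_mid","tray_floor","code_scanner","label_roll"]:
        for o in r.place_of(q,n)[:6]:
            print(q,np.round(o["location"],1),round(o["confidence"],2))
print(r.camera_model("wrist"))
E
```

```text
pics
{'clock': 0.0, 'qpos': array([ 1.29157606e+00,  3.53661791e-01,  1.63413494e+00,  2.50853121e-06,
        1.15524721e+00, -2.41082263e-03]), 'qvel': array([ 0.00087008, -0.00045113,  0.0002998 ,  0.00125031,  0.00022174,
        0.0011618 ]), 'joint_efforts': array([ 5.69257827e-04, -6.05234742e+01, -3.42077637e+01,  4.01071031e-05,
        9.05907626e-03, -6.64154129e-06]), 'eef_pos': array([170.67464541, 600.73144287, 230.55283825]), 'tcp_rot': array([-3.14014137e+00, -5.79236493e-06,  2.86478219e+00]), 'contact_force': array([-0.46762602,  0.41216968,  0.91162415]), 'wrist_torque': array([0.05856704, 0.03031488, 0.05792636]), 'opening': 1.0043109535407915}
scene {'fx': 379.4481614710724, 'fy': 379.4481614710724, 'cx': 316.7700202604909, 'cy': 201.40396248559577, 'R': array([[ 0.84614793, -0.53275933,  0.01418365],
       [-0.36365377, -0.59661455, -0.71540689],
       [ 0.38960187,  0.60018212, -0.6985641 ]]), 't': array([-378.39647343,  303.18898756,  921.27791321])}
gate_hinge [209.7 290.6] 0.67
gate_hinge [173.2 332.3] 0.65
latch_pivot [195.5 308.2] 0.77
latch_tab [173.  3
[... 892 characters left out ...]
stand_a_mid [220.2 292.7] 0.37
tray_floor [205.1 438. ] 0.9
tray_floor [189.6 291.8] 0.72
tray_floor [198.4 305.9] 0.68
tray_floor [219.4 292.2] 0.57
code_scanner [209.6 195.9] 0.76
code_scanner [171.5 275.2] 0.42
label_roll [175.9 218.1] 0.81
{'fx': 309.70691628693146, 'fy': 309.70691628693146, 'cx': 320.4091098255264, 'cy': 199.0009214537738, 'hand_eye': array([[-1.16317361e-05, -9.56378667e-01, -2.92129844e-01,
         7.53432428e+01],
       [ 9.99999386e-01,  3.12516971e-04, -1.06293931e-03,
         1.06193169e+00],
       [ 1.10786801e-03, -2.92129677e-01,  9.56378076e-01,
        -1.42412684e+02],
       [ 0.00000000e+00,  0.00000000e+00,  0.00000000e+00,
         1.00000000e+00]])}
```

```bash
python3 - <<'E'
import cv2,numpy as np
s=cv2.imread("pics/scene0.png");t=cv2.imread("pics/top0.png")
a=cv2.resize(s[130:390,230:490],None,fx=2,fy=2,interpolation=cv2.INTER_CUBIC)
b=cv2.resize(t[120:320,170:530],None,fx=2.2,fy=2.2,interpolation=cv2.INTER_CUBIC)
cv2.imwrite("pics/a.png",a);cv2.imwrite("pics/b.png",b)
E
```

```text
(no output)
```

View pics/a.png

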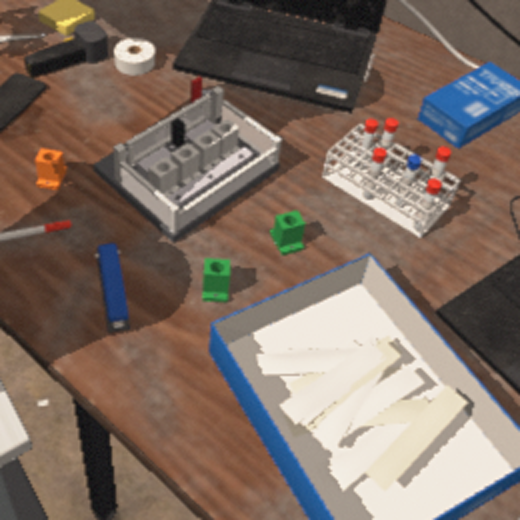

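View pics/b.png

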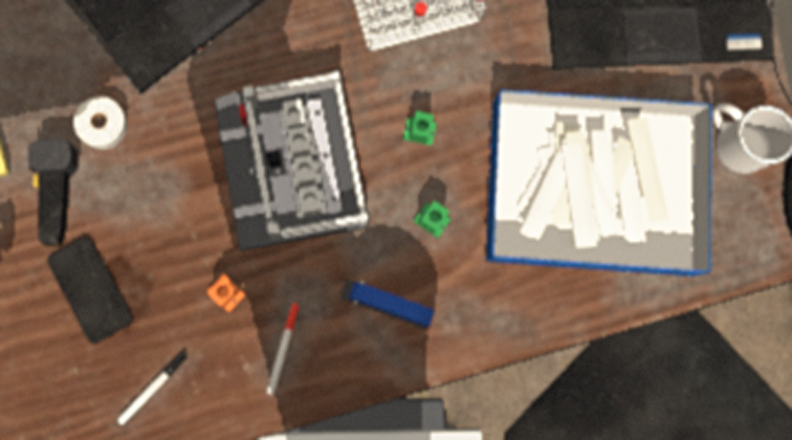

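The four stands sit in the fixture row at about b-crop (293,112), (297,140), (303,168), (307,197). The look-alikes lie loose on the desk: green at (421,128) and (433,217), orange at (225,293). The red tab is at (243,112) in b, the jaw grip at (273,158), the tray at (600,180). The fixture's front faces world +y. Next I fit the fixture pose from known heights.

```bash
cat > h.py <<'E'
from rig import r
import cv2,numpy as np
from scipy.optimize import least_squares
from scipy.spatial.transform import Rotation as Ro
def ray(n,row,col,pose=None):
    c=r.camera_model(n); x=(col-c["cx"])/c["fx"]; y=(row-c["cy"])/c["fy"]
    if n!="wrist":
        d=np.array([x,y,1.]); R=c["R"]; return -R.T@c["t"], R.T@d
    th=np.hypot(x,y); d=np.array([x/th*np.sin(th),y/th*np.sin(th),np.cos(th)]) if th>1e-9 else np.array([0,0,1.])
    H=c["hand_eye"]; T=pose; M=T@H
    return M[:3,3],M[:3,:3]@d
def tcp():
    s=r.sense(); T=np.eye(4); T[:3,:3]=Ro.from_euler("xyz",s["tcp_rot"]).as_matrix(); T[:3,3]=s["eef_pos"]; return T
def atz(n,row,col,z,pose=None):
    o,d=ray(n,row,col,pose); return (o+d*(z-o[2])/d[2])
def fit(P,Q): # P fixture xy -> Q world xy
    P=np.array(P,float)[:,:2];Q=np.array(Q)[:,:2]
    f=lambda v:(P@np.array([[np.cos(v[2]),np.sin(v[2])],[-np.sin(v[2]),np.cos(v[2])]])+v[:2]-Q).ravel()
    s=least_squares(f,[*Q.mean(0),-1.4],loss="soft_l1",f_scale=3); return s.x,np.round(f(s.x).reshape(-1,2),1)
def proj_w(X,pose):
    c=r.camera_model("wrist"); M=np.linalg.inv(pose@c["hand_eye"]); p=M[:3,:3]@X+M[:3,3]
    th=np.arctan2(np.hypot(*p[:2]),p[2]); u=p[:2]/np.hypot(*p[:2])*th*c["fx"]; return np.array([u[1]+c["cy"],u[0]+c["cx"]])
def f2w(F,p):
    c,s=np.cos(F[2]),np.sin(F[2]); return np.array([F[0]+c*p[0]-s*p[1],F[1]+s*p[0]+c*p[1],p[2]])
def plan(X,yaw=None):
    "shift in tool axes (cm) to bring TCP to X, plus rz deg to yaw (applied after)"
    T=tcp(); d=T[:3,:3].T@(np.array(X)-T[:3,3])/10
    y=Ro.from_matrix(T[:3,:3]).as_euler("xyz")[2]
    dz=None if yaw is None else -np.degrees((yaw-y+np.pi)%(2*np.pi)-np.pi)
    return np.round(d,2),dz
E
python3 - <<'E'
from h import *
# tab at fixture: hinge(-38,-86)+150 along y, x=-38-8.5
L={"tab":(-46.5,64,110),"hinge":(-38,-86,59),"piv":(-46.5,-11,66)}
obs=[("top",171.4,279,"tab"),("scene",173,330.3,"tab"),("top",218,292.8,"hinge"),("scene",209.7,290.6,"hinge"),("top",198.2,287,"piv"),("scene",195.5,308.2,"piv")]
Q=[atz(n,a,b,L[k][2]) for n,a,b,k in obs]
for o,q in zip(obs,Q):print(o,q.round())
F,res=fit([L[o[3]] for o in obs],Q);print(F,res)
for n,a,b in(("top",191.2,294.7),("scene",199.1,341.2)):print("grip",atz(n,a,b,76))
for a,b in((203.,306.5),(196.4,308),):pass
for n,a,b in(("top",205.1,438),("scene",337.2,402.8)):print("tray",atz(n,a,b,2))
o=r.cut_out("tray_floor","scene")
print("tray n",len(o))
d=np.load("topd.npy")
# top cam cloud: tray rim points z~68, fixture high points
c=r.camera_model("top");v,u=np.mgrid[:400,:640];P=np.stack([(u-c["cx"])/c["fx"]*d,(v-c["cy"])/c["fy"]*d,d],-1);W=(P-c["t"])@c["R"]
m=(W[...,2]>58)&(W[...,2]<75)&(u>380)&(u<500)&(v>150)&(v<255)
print("tray rim",W[m].min(0).round(),W[m].max(0).round(),cv2.minAreaRect(W[m][:,:2].astype(np.float32)))
m=(W[...,2]>10)&(u>255)&(u<345)&(v>145)&(v<240)
print("fixt",cv2.minAreaRect(W[m][:,:2].astype(np.float32)))
np.save("W.npy",W)
E
```

```text
('top', 171.4, 279, 'tab') [590. 169. 110.]
('scene', 173, 330.3, 'tab') [596. 160. 110.]
('top', 218, 292.8, 'hinge') [453. 132.  59.]
('scene', 209.7, 290.6, 'hinge') [436. 130.  59.]
('top', 198.2, 287, 'piv') [515. 149.  66.]
('scene', 195.5, 308.2, 'piv') [509. 149.  66.]
[533.26038807 106.06126496  -1.41729926] [[ -0.4  -7.3]
 [ -6.3   1.5]
 [-10.6  -1.4]
 [  6.2   0.3]
 [  0.6   1.6]
 [  6.3   1.2]]
grip [534.28223126 123.98065941  76.        ]
grip [579.93148532  75.1592631   76.        ]
tray [ 493.02327574 -335.0436314     2.        ]
tray [ 481.28063625 -332.22693546    2.        ]
tray n 0
tray rim [ 359. -515.   58.] [ 625. -177.   75.] ((492.88482666015625, -344.85858154296875), (318.7623596191406, 242.94046020507812), 84.61737823486328)
fixt ((477.912841796875, 117.55194091796875), (273.86383056640625, 448.07843017578125), 89.66461181640625)
```

```bash
python3 -c "
from h import *
print(plan([525,125,330],3.295))"
```

```text
(array([-47.09, -36.13,  -9.87]), np.float64(-24.64756762659738))
```

Call:
move_arm([
  {"tx":-3.5,"ty":-2.7,"tz":-2},
  {"tx":-3.5,"ty":-2.7,"tz":-2},
  {"tx":-3.9,"ty":-3,"tz":-2},
  {"tx":-3.9,"ty":-3,"tz":-2},
  {"tx":-3.9,"ty":-3,"tz":-1},
  {"tx":-3.9,"ty":-3,"tz":-1},
  {"tx":-3.9,"ty":-3},
  {"tx":-3.9,"ty":-3},
  {"tx":-3.9,"ty":-3},
  {"tx":-3.9,"ty":-3},
  {"tx":-3.9,"ty":-3},
  {"tx":-3.9,"ty":-3},
])

```text
invalid input
```

Call:
move_arm([
  {"rz":-8.2},
  {"rz":-8.2},
  {"rz":-8.2},
  {},
])

```text
invalid input
```

```bash
python3 - <<'E'
from h import *
T=tcp();p,d=r.grab_frame("wrist");np.savez("w1.npz",T=T,d=d)
print(T[:3,3],r.sense()["tcp_rot"])
for q in["fixture","gate_hinge","latch_pivot","latch_tab","jaw_grip","stand_a_mid"]:
    for o in r.place_of(q,"wrist")[:5]:
        print(q,np.round(o["location"],1),round(o["confidence"],2))
cv2.imwrite("pics/w1.png",p[:,:,::-1])
E
```

```text
[170.78007697 601.20460191 231.28727893] [-3.14156942e+00  4.12676832e-06  2.86475498e+00]
fixture [391.4 153.1] 0.92
stand_a_mid [368.8  70.7] 0.62
```

View pics/w1.png

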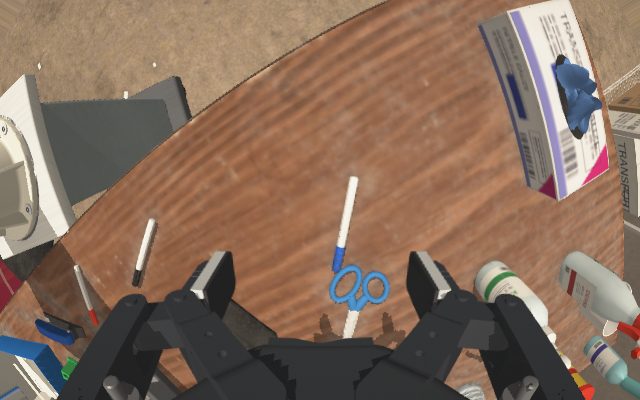

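The wrist view shows the arm still at the start; both moves were refused. I'll retry with complete rows.

Call:
move_arm([
  {"tx":-3.5,"ty":-2.7,"tz":-2,"rx":0,"ry":0,"rz":0,"gripper":1},
  {"tx":-3.5,"ty":-2.7,"tz":-2,"rx":0,"ry":0,"rz":0,"gripper":1},
], squeeze=40)

```text
clock: 1.6
eef_pos: [223.2, 529.4, 270.9]
tcp_rot: [-3.14, -0.0, 2.867]
contact_force: [0.9, 0.1, 0.6]
opening: 0.999
```

Call:
move_arm([
  {"tx":-3.9,"ty":-3,"tz":-1,"gripper":1},
  {"tx":-3.9,"ty":-3,"tz":-1,"gripper":1},
  {"tx":-3.9,"ty":-3,"tz":-1,"gripper":1},
  {"tx":-3.9,"ty":-3,"tz":-1,"gripper":1},
  {"tx":-3.9,"ty":-3,"tz":-1,"gripper":1},
  {"tx":-3.9,"ty":-3,"tz":-1,"gripper":1},
  {"tx":-3.9,"ty":-3,"tz":0,"gripper":1},
  {"tx":-3.9,"ty":-3,"tz":0,"gripper":1},
  {"tx":-3.9,"ty":-3,"tz":0,"gripper":1},
  {"tx":-3.9,"ty":-3,"tz":0,"gripper":1},
], squeeze=40)

```text
invalid input
```

Call:
move_arm([
  {"tx":-3.9,"ty":-3,"tz":-1,"rx":0,"ry":0,"rz":0,"gripper":1},
  {"tx":-3.9,"ty":-3,"tz":-1,"rx":0,"ry":0,"rz":0,"gripper":1},
  {"tx":-3.9,"ty":-3,"tz":-1,"rx":0,"ry":0,"rz":0,"gripper":1},
  {"tx":-3.9,"ty":-3,"tz":-1,"rx":0,"ry":0,"rz":0,"gripper":1},
  {"tx":-3.9,"ty":-3,"tz":-1,"rx":0,"ry":0,"rz":0,"gripper":1},
  {"tx":-3.9,"ty":-3,"tz":-1,"rx":0,"ry":0,"rz":0,"gripper":1},
  {"tx":-3.9,"ty":-3,"tz":0,"rx":0,"ry":0,"rz":0,"gripper":1},
  {"tx":-3.9,"ty":-3,"tz":0,"rx":0,"ry":0,"rz":0,"gripper":1},
  {"tx":-3.9,"ty":-3,"tz":0,"rx":0,"ry":0,"rz":0,"gripper":1},
  {"tx":-3.9,"ty":-3,"tz":0,"rx":0,"ry":0,"rz":0,"gripper":1},
])

```text
clock: 2.6
eef_pos: [516.7, 134.1, 331.4]
tcp_rot: [3.141, 0.001, 2.865]
contact_force: [1.5, 0.3, 0.2]
opening: 1.003
```

Call:
move_arm([
  {"tx":0,"ty":0,"tz":0,"rx":0,"ry":0,"rz":-8.2,"gripper":1},
  {"tx":0,"ty":0,"tz":0,"rx":0,"ry":0,"rz":-8.2,"gripper":1},
  {"tx":0,"ty":0,"tz":0,"rx":0,"ry":0,"rz":-8.2,"gripper":1},
  {"tx":0,"ty":0,"tz":0,"rx":0,"ry":0,"rz":0,"gripper":1},
  {"tx":0,"ty":0,"tz":0,"rx":0,"ry":0,"rz":0,"gripper":1},
])

```text
clock: 3.1
eef_pos: [515.8, 136.0, 331.1]
tcp_rot: [-3.142, 0.0, -2.993]
contact_force: [-0.1, 0.2, -0.3]
opening: 1.001
```

```bash
python3 - <<'E'
from h import *
T=tcp();p,d=r.grab_frame("wrist");np.savez("w2.npz",T=T,d=d)
print(T[:3,3],r.sense()["tcp_rot"])
for q in["fixture","gate_hinge","latch_pivot","latch_tab","jaw_grip","stand_a_mid"]:
    for o in r.place_of(q,"wrist")[:5]:
        print(q,np.round(o["location"],1),round(o["confidence"],2))
cv2.imwrite("pics/w2.png",p[:,:,::-1])
E
```

```text
[515.77936216 135.99226563 331.06167697] [ 3.14157369e+00  8.12034238e-05 -2.99277135e+00]
fixture [164.6 303.5] 0.63
gate_hinge [114.5 323.6] 0.89
latch_pivot [168.  330.1] 0.96
latch_tab [232.2 334.2] 0.57
jaw_grip [177.6 313. ] 0.58
stand_a_mid [125.1 281. ] 0.96
stand_a_mid [184.3 177.2] 0.77
stand_a_mid [ 97.4 173. ] 0.67
```

View pics/w2.png

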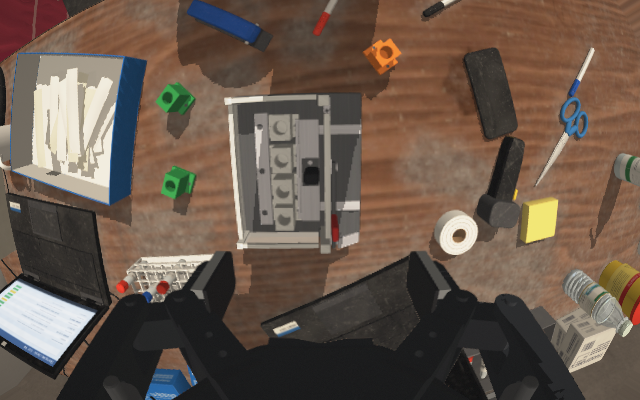

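```bash
python3 - <<'E'
from h import *
w=np.load("w2.npz");T=w["T"]
A=[(114.5,323.6,(-38,-86,59)),(168,330.1,(-46.5,-11,66)),(232.2,334.2,(-46.5,64,110))]
P=[a[2] for a in A];Q=[atz("wrist",a[0],a[1],a[2][2],T) for a in A]
for q in Q:print(q.round(1))
S=[atz("wrist",v,u,70,T) for u,v in((282,128),(282,161),(284,192),(287,215))]
P2=P+[(23,y,0) for y in(-63,-21,21,63)]
for pp,qq in((P,Q),(P2,Q+S)):
    F,res=fit(pp,qq);print(F,res.tolist())
inv=lambda X:(np.array([[np.cos(F[2]),np.sin(F[2])],[-np.sin(F[2]),np.cos(F[2])]])@(X[:2]-F[:2])).round(1)
for s in S:print("stand",s.round(),inv(s))
print("grip76",atz("wrist",177.6,313,76,T),inv(atz("wrist",177.6,313,76,T)),"gripTop",inv(atz("wrist",175,311,92,T)))
# base corners, dark plate z20
p=cv2.imread("pics/w2.png")
for c in[(-90,-112,20),(-90,112,20),(100,112,20),(100,-112,20)]:print(c,proj_w(f2w(F,c),T).round(1))
cv2.imwrite("pics/w2c.png",cv2.resize(p[80:265,215:375],None,fx=3.2,fy=3.2,interpolation=cv2.INTER_CUBIC))
E
```

```text
[450.5 131.4  59. ]
[519.7 150.7  66. ]
[592.4 166.2 110. ]
[539.5278352  108.53425798  -1.38755244] [[-2.5, -1.2], [0.5, 1.6], [1.6, -0.3]]
[536.14573826 111.23836012  -1.41007545] [[-5.4, 3.5], [-1.9, 4.7], [-0.5, 1.2], [2.4, -1.9], [0.3, -0.7], [-0.3, -1.7], [8.8, -2.9]]
stand [475.  80.  70.] [ 20.7 -65. ]
stand [519.  86.  70.] [ 22.2 -21.2]
stand [561.  94.  70.] [21.3 21.6]
stand [593. 102.  70.] [18.7 54.8]
grip76 [533.85533851 129.78829117  76.        ] [-18.7   0.7] gripTop [-16.7  -6.4]
(-90, -112, 20) [ 93.1 362.1]
(-90, 112, 20) [237.  359.6]
(100, 112, 20) [237.7 242.8]
(100, -112, 20) [ 96.8 232.5]
```

View pics/w2c.png

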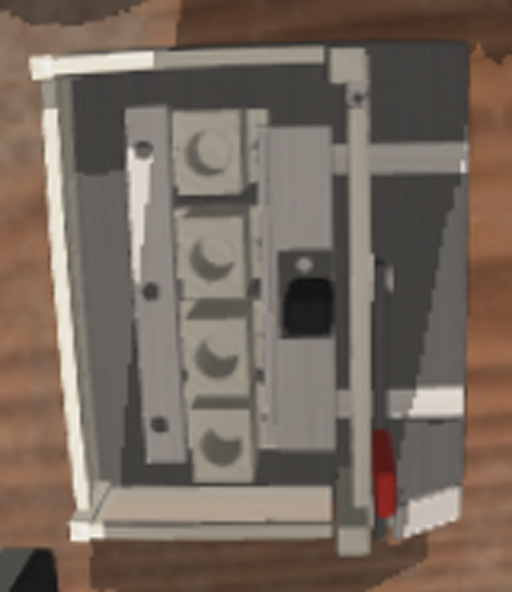

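Fixture pose about (538,110), yaw -1.40; tab at about (592,166). Going to the tab.

```bash
python3 - <<'E'
from h import *
F=[538,110,-1.40]
print(f2w(F,(-46.5,64,110)))
print(plan([592,166,93],-2.97))
E
```

```text
[593.16531057 166.70130959 110.        ]
(array([-7.98,  1.81, 23.81]), np.float64(-1.1278604881637888))
```

Call:
move_arm([
  {"tx":-4,"ty":0.9,"tz":2,"rx":0,"ry":0,"rz":-1.1,"gripper":0},
  {"tx":-4,"ty":0.9,"tz":2,"rx":0,"ry":0,"rz":0,"gripper":0},
  {"tx":0,"ty":0,"tz":4,"rx":0,"ry":0,"rz":0,"gripper":0},
  {"tx":0,"ty":0,"tz":4,"rx":0,"ry":0,"rz":0,"gripper":0},
  {"tx":0,"ty":0,"tz":4,"rx":0,"ry":0,"rz":0,"gripper":0},
  {"tx":0,"ty":0,"tz":0,"rx":0,"ry":0,"rz":0,"gripper":0},
], squeeze=30)

```text
clock: 4.05
eef_pos: [588.3, 165.7, 165.7]
tcp_rot: [-3.141, -0.01, -2.97]
contact_force: [-0.4, 0.1, 0.3]
opening: 0.503
```

```bash
python3 - <<'E'
from h import *
T=tcp();p,d=r.grab_frame("wrist");print(T[:3,3],r.sense()["opening"])
for o in r.place_of("latch_tab","wrist")[:3]:
    v,u=o["location"];print(v,u,o["confidence"],atz("wrist",v,u,110,T))
m=cv2.inRange(cv2.cvtColor(p,cv2.COLOR_RGB2HSV),(0,120,60),(8,255,255))|cv2.inRange(cv2.cvtColor(p,cv2.COLOR_RGB2HSV),(172,120,60),(180,255,255))
n,l,st,c=cv2.connectedComponentsWithStats(m)
for i in range(1,n):
    if st[i,4]>30:print(st[i],c[i])
print("tcp-19 pix",proj_w((T@[0,0,-19,1])[:3],T))
cv2.imwrite("pics/w3.png",p[:,:,::-1])
E
```

```text
[588.26988248 165.73686306 165.67155012] 0.5015144848773926
224.0 319.9 0.66 [591.1147478  166.93949125 110.        ]
[314 195  12  48 521] [319.64107486 219.41650672]
[ 26 284  16  19 205] [ 33.51219512 292.75609756]
[ 66 289  18  21 256] [ 74.28125   299.0390625]
[100 324  24  27 292] [110.92465753 336.00684932]
[ 56 328  16  18 191] [ 63.34554974 336.78010471]
tcp-19 pix [276.10026996 317.89815426]
```

View pics/w3.png

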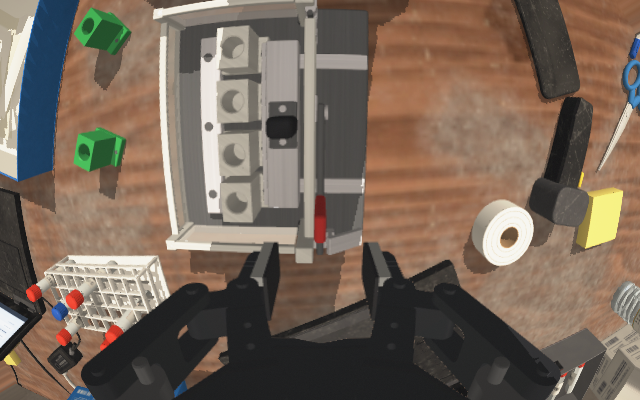

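The tab sits centred between the fingers at (320,219). The four bores are at (235,46), (234,101), (236,153), (238,202), and the grip top is at (282,127). Descending and gripping the tab.

Call:
move_arm([
  {"tx":-0.3,"ty":0.1,"tz":2.4,"rx":0,"ry":0,"rz":0,"gripper":0},
  {"tx":0,"ty":0,"tz":2.4,"rx":0,"ry":0,"rz":0,"gripper":0},
  {"tx":0,"ty":0,"tz":2.4,"rx":0,"ry":0,"rz":0,"gripper":0},
  {"tx":0,"ty":0,"tz":0,"rx":0,"ry":0,"rz":0,"gripper":0},
  {"tx":0,"ty":0,"tz":0,"rx":0,"ry":0,"rz":0,"gripper":-1},
  {"tx":0,"ty":0,"tz":0,"rx":0,"ry":0,"rz":0,"gripper":-1},
  {"tx":0,"ty":0,"tz":0,"rx":0,"ry":0,"rz":0,"gripper":-1},
  {"tx":0,"ty":0,"tz":0,"rx":0,"ry":0,"rz":0,"gripper":-1},
], squeeze=30)

```text
clock: 4.95
eef_pos: [596.5, 167.6, 101.5]
tcp_rot: [-3.141, 0.004, -2.97]
contact_force: [1.3, -4.4, 4.4]
opening: 0.083
```

```bash
python3 - <<'E'
from h import *
T=np.eye(4);T[:3,:3]=Ro.from_euler("xyz",[-3.141,-.005,-2.97]).as_matrix();T[:3,3]=[588.3,165.7,165.7]
S=[atz("wrist",v,u,70,T) for u,v in((235,46),(234,101),(236,153),(238,202))]
t=np.array([591,167]);
F,res=fit([(23,y) for y in(-63,-21,21,63)]+[(-46.5,64)],S+[t]);print(F,res.tolist())
inv=lambda X:(np.array([[np.cos(F[2]),np.sin(F[2])],[-np.sin(F[2]),np.cos(F[2])]])@(X[:2]-F[:2])).round(1)
for s in S:print(s.round(1),inv(s))
g=atz("wrist",127,282,92,T);print(g,inv(g))
print(f2w(F,(-38,-86,59)),"hinge")
for c in[(-90,-112,20),(-90,112,20),(-34,-99,90),(-34,99,90)]:print(c,proj_w(f2w(F,c),T).round(1))
E
```

```text
Traceback (most recent call last):
  File "h.py", line 17, in fit
    P=np.array(P,float)[:,:2];Q=np.array(Q)[:,:2]
                                ~~~~~~~~^^^
ValueError: setting an array element with a sequence. The requested array has an inhomogeneous shape after 1 dimensions. The detected shape was (5,) + inhomogeneous part.
```

Call:
move_arm([
  {"tx":0.2,"ty":0,"tz":-0.5,"rx":0,"ry":0,"rz":0,"gripper":-1},
  {"tx":0.3,"ty":0,"tz":-0.5,"rx":0,"ry":0,"rz":0,"gripper":-1},
  {"tx":0.3,"ty":0,"tz":-0.4,"rx":0,"ry":0,"rz":0,"gripper":-1},
  {"tx":0.3,"ty":0,"tz":-0.4,"rx":0,"ry":0,"rz":0,"gripper":-1},
  {"tx":0,"ty":0,"tz":0,"rx":0,"ry":0,"rz":0,"gripper":-1},
  {"tx":0,"ty":0,"tz":0,"rx":0,"ry":0,"rz":0,"gripper":-1},
])

```text
clock: 5.55
eef_pos: [583.8, 166.4, 117.5]
tcp_rot: [3.142, 0.0, -2.97]
contact_force: [-0.3, -0.4, -1.7]
opening: 0.081
```

```bash
python3 - <<'E'
from h import *
T=np.eye(4);T[:3,:3]=Ro.from_euler("xyz",[-3.141,-.005,-2.97]).as_matrix();T[:3,3]=[588.3,165.7,165.7]
S=[atz("wrist",v,u,70,T)[:2] for u,v in((235,46),(234,101),(236,153),(238,202))]
t=np.array([591,167]);
F,res=fit([(23,y) for y in(-63,-21,21,63)]+[(-46.5,64)],S+[t]);print(F,res.tolist())
inv=lambda X:(np.array([[np.cos(F[2]),np.sin(F[2])],[-np.sin(F[2]),np.cos(F[2])]])@(X[:2]-F[:2])).round(1)
for s in S:print(s.round(1),inv(s))
g=atz("wrist",127,282,92,T);print(g,inv(g))
print(f2w(F,(-38,-86,59)),"hinge")
for c in[(-90,-112,20),(-90,112,20),(-34,-99,90),(-34,99,90)]:print(c,proj_w(f2w(F,c),T).round(1))
p,_=r.grab_frame("wrist");s,_=r.grab_frame("scene");print(r.sense())
cv2.imwrite("pics/w4.png",np.hstack([p[100:380,220:420],cv2.resize(s[130:230,270:390],None,fx=2.8,fy=2.8)])[:,:,::-1])
E
```

```text
[534.71534453 112.43107666  -1.41941073] [[0.9, 0.2], [-1.2, 0.0], [-0.4, -0.8], [0.8, -0.4], [-0.0, 1.1]]
[475.  80.] [ 23.  -63.9]
[518.7  86.5] [ 23.2 -19.8]
[559.4  93.7] [22.3 21.6]
[599.7  99.6] [22.5 62.3]
[531.93272582 129.8080145   92.        ] [-17.6  -0.1]
[443.96821567 137.02698293  59.        ] hinge
(-90, -112, 20) [  9.1 372. ]
(-90, 112, 20) [236.2 363. ]
(-34, -99, 90) [ -7.3 308.5]
(-34, 99, 90) [255.4 304.7]
{'clock': 5.65, 'qpos': array([ 2.75109551e-01,  4.52301133e-01,  1.76643451e+00,  2.49717915e-05,
        9.22631284e-01, -1.46755047e+00]), 'qvel': array([ 0.00031495,  0.00390906, -0.00010352, -0.00072533, -0.00112706,
        0.00035817]), 'joint_efforts': array([  0.38443102, -62.32833624, -29.11046505,   0.2359824 ,
        -0.22868342,   0.08019827]), 'eef_pos': array([583.92851797, 166.38938709, 117.29815823]), 'tcp_rot': array([ 3.14154958e+00,  2.22472186e-04, -2.96974404e+00]), 'contact_force': array([-0.73854414,  0.04230428, -0.02000303]), 'wrist_torque': array([-0.16570752,  0.10658705,  0.09993717]), 'opening': 0.08607452531829524}
```

View pics/w4.png

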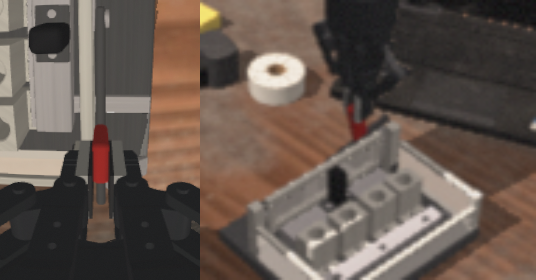

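The tab is gripped and the bar is visibly lifted (bar end above the post in the scene crop). Refined fixture pose is (534.7,112.4,-1.419) with residuals of about 1 mm. Swinging the gate.

Call:
move_arm([
  {"tx":0.08,"ty":1.06,"tz":0,"rx":0,"ry":0,"rz":-4.25,"gripper":-1},
  {"tx":0.08,"ty":1.06,"tz":0,"rx":0,"ry":0,"rz":-4.25,"gripper":-1},
  {"tx":0.08,"ty":1.06,"tz":0,"rx":0,"ry":0,"rz":-4.25,"gripper":-1},
  {"tx":0.08,"ty":1.06,"tz":0,"rx":0,"ry":0,"rz":-4.25,"gripper":-1},
  {"tx":0.08,"ty":1.06,"tz":0,"rx":0,"ry":0,"rz":-4.25,"gripper":-1},
  {"tx":0.08,"ty":1.06,"tz":0,"rx":0,"ry":0,"rz":-4.25,"gripper":-1},
  {"tx":0.08,"ty":1.06,"tz":0,"rx":0,"ry":0,"rz":-4.25,"gripper":-1},
  {"tx":0.08,"ty":1.06,"tz":0,"rx":0,"ry":0,"rz":-4.25,"gripper":-1},
])

```text
clock: 6.45
eef_pos: [541.8, 239.1, 116.5]
tcp_rot: [3.141, -0.003, -2.373]
contact_force: [-3.0, -4.4, -0.6]
opening: 0.085
```

Call:
move_arm([
  {"tx":0.08,"ty":1.06,"tz":0,"rx":0,"ry":0,"rz":-4.25,"gripper":-1},
  {"tx":0.08,"ty":1.06,"tz":0,"rx":0,"ry":0,"rz":-4.25,"gripper":-1},
  {"tx":0.08,"ty":1.06,"tz":0,"rx":0,"ry":0,"rz":-4.25,"gripper":-1},
  {"tx":0.08,"ty":1.06,"tz":0,"rx":0,"ry":0,"rz":-4.25,"gripper":-1},
  {"tx":0.08,"ty":1.06,"tz":0,"rx":0,"ry":0,"rz":-4.25,"gripper":-1},
  {"tx":0.08,"ty":1.06,"tz":0,"rx":0,"ry":0,"rz":-4.25,"gripper":-1},
  {"tx":0.08,"ty":1.06,"tz":0,"rx":0,"ry":0,"rz":-4.25,"gripper":-1},
  {"tx":0.08,"ty":1.06,"tz":0,"rx":0,"ry":0,"rz":-4.25,"gripper":-1},
  {"tx":0.08,"ty":1.06,"tz":0,"rx":0,"ry":0,"rz":-4.25,"gripper":-1},
  {"tx":0.08,"ty":1.06,"tz":0,"rx":0,"ry":0,"rz":-4.25,"gripper":-1},
  {"tx":0.08,"ty":1.06,"tz":0,"rx":0,"ry":0,"rz":-4.25,"gripper":-1},
  {"tx":0.08,"ty":1.06,"tz":0,"rx":0,"ry":0,"rz":-4.25,"gripper":-1},
])

```text
clock: 7.65
eef_pos: [424.2, 276.2, 115.8]
tcp_rot: [3.138, -0.004, -1.483]
contact_force: [1.2, -12.1, -6.8]
opening: 0.081
```

Call:
move_arm([
  {"tx":0.08,"ty":1.06,"tz":0,"rx":0,"ry":0,"rz":-4.25,"gripper":-1},
  {"tx":0,"ty":0,"tz":0,"rx":0,"ry":0,"rz":0,"gripper":-1},
  {"tx":0,"ty":0,"tz":0,"rx":0,"ry":0,"rz":0,"gripper":-1},
  {"tx":0,"ty":0,"tz":0,"rx":0,"ry":0,"rz":0,"gripper":-1},
])

```text
clock: 8.05
eef_pos: [414.1, 274.5, 115.8]
tcp_rot: [3.138, -0.004, -1.411]
contact_force: [1.1, -10.9, -7.6]
opening: 0.086
```

Call:
move_arm([
  {"tx":0,"ty":0,"tz":0,"rx":0,"ry":0,"rz":0,"gripper":0},
  {"tx":0,"ty":0,"tz":0,"rx":0,"ry":0,"rz":0,"gripper":0},
  {"tx":0,"ty":0,"tz":0,"rx":0,"ry":0,"rz":0,"gripper":0},
  {"tx":0,"ty":0,"tz":-2,"rx":0,"ry":0,"rz":0,"gripper":0},
  {"tx":0,"ty":0,"tz":-4,"rx":0,"ry":0,"rz":0,"gripper":0},
  {"tx":0,"ty":0,"tz":-4,"rx":0,"ry":0,"rz":0,"gripper":0},
  {"tx":0,"ty":0,"tz":0,"rx":0,"ry":0,"rz":8,"gripper":0},
  {"tx":0,"ty":0,"tz":0,"rx":0,"ry":0,"rz":8,"gripper":0},
  {"tx":0,"ty":0,"tz":0,"rx":0,"ry":0,"rz":8,"gripper":0},
  {"tx":0,"ty":0,"tz":0,"rx":0,"ry":0,"rz":8,"gripper":0},
  {"tx":0,"ty":0,"tz":0,"rx":0,"ry":0,"rz":8,"gripper":0},
  {"tx":0,"ty":0,"tz":0,"rx":0,"ry":0,"rz":8,"gripper":0},
])

```text
clock: 9.25
eef_pos: [415.8, 277.4, 217.4]
tcp_rot: [-3.142, 0.001, -2.255]
contact_force: [-0.2, 0.1, -0.4]
opening: 0.501
```

Call:
move_arm([
  {"tx":0,"ty":0,"tz":0,"rx":0,"ry":0,"rz":8.5,"gripper":0},
  {"tx":0,"ty":0,"tz":0,"rx":0,"ry":0,"rz":8.5,"gripper":0},
  {"tx":0,"ty":0,"tz":0,"rx":0,"ry":0,"rz":8.5,"gripper":0},
  {"tx":0,"ty":0,"tz":0,"rx":0,"ry":0,"rz":8.5,"gripper":0},
  {"tx":0,"ty":0,"tz":0,"rx":0,"ry":0,"rz":8.5,"gripper":0},
  {"tx":0,"ty":0,"tz":0,"rx":0,"ry":0,"rz":0,"gripper":0},
  {"tx":0,"ty":0,"tz":0,"rx":0,"ry":0,"rz":0,"gripper":0},
])

```text
clock: 9.95
eef_pos: [415.7, 277.2, 217.3]
tcp_rot: [3.141, 0.0, -2.987]
contact_force: [-0.3, -0.1, -0.0]
opening: 0.495
```

```bash
python3 - <<'E'
from h import *
F=[534.7,112.4,-1.419]
X=f2w(F,(-18,0,62));print(X,plan(X,-2.99),tcp()[:3,3],r.sense()["tcp_rot"])
E
```

```text
[531.97814716 130.19301878  62.        ] (array([ -9.22, -16.32,  15.52]), np.float64(0.1648483205945934)) [415.67641669 277.21493594 217.2584814 ] [ 3.14121486e+00  4.77587978e-04 -2.98712285e+00]
```

Call:
move_arm([
  {"tx":-2.3,"ty":-4.08,"tz":0,"rx":0,"ry":0,"rz":0,"gripper":-0.25},
  {"tx":-2.3,"ty":-4.08,"tz":0,"rx":0,"ry":0,"rz":0,"gripper":-0.25},
  {"tx":-2.3,"ty":-4.08,"tz":2,"rx":0,"ry":0,"rz":0,"gripper":-0.25},
  {"tx":-2.3,"ty":-4.08,"tz":2,"rx":0,"ry":0,"rz":0.16,"gripper":-0.25},
  {"tx":0,"ty":0,"tz":3,"rx":0,"ry":0,"rz":0,"gripper":-0.25},
  {"tx":0,"ty":0,"tz":2,"rx":0,"ry":0,"rz":0,"gripper":-0.25},
  {"tx":0,"ty":0,"tz":0,"rx":0,"ry":0,"rz":0,"gripper":-0.25},
  {"tx":0,"ty":0,"tz":0,"rx":0,"ry":0,"rz":0,"gripper":-0.25},
])

```text
clock: 10.75
eef_pos: [530.0, 130.8, 128.1]
tcp_rot: [3.142, -0.0, -2.992]
contact_force: [-0.9, -0.3, 0.4]
opening: 0.372
```

```bash
python3 - <<'E'
from h import *
F=[534.7,112.4,-1.419]
T=tcp();p,d=r.grab_frame("wrist")
print(plan(f2w(F,(-18,0,75)),-2.99),r.sense()["opening"])
for o in r.place_of("jaw_grip","wrist")[:3]:
    v,u=o["location"];print(v,u,o["confidence"],atz("wrist",v,u,76,T))
for q in(-28,-8):print(proj_w(f2w(F,(q,0,92)),T))
cv2.imwrite("pics/w5.png",p[:,:,::-1])
E
```

```text
(array([-0.13, -0.11,  5.38]), np.float64(-0.1384120651808853)) 0.37647282901536
226.3 311.3 0.82 [534.4361132  126.38482289  76.        ]
[233.05795946 333.11157916]
[233.09541304 301.19793649]
```

View pics/w5.png

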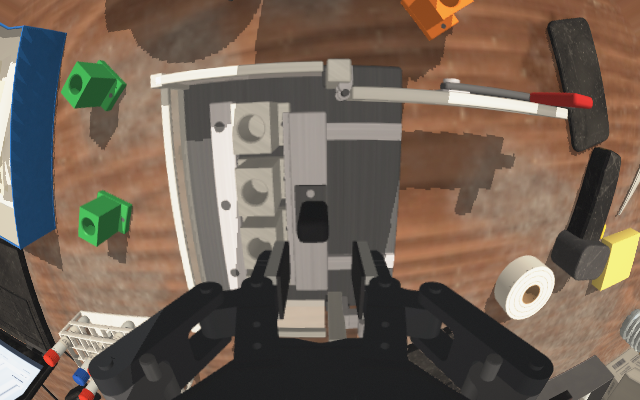

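The gate is open (along row ~100, to column 590). The grip is at (313,222), about 2–3 mm off the finger centre. Descending and gripping.

Call:
move_arm([
  {"tx":-0.1,"ty":-0.3,"tz":2.7,"rx":0,"ry":0,"rz":0,"gripper":-0.25},
  {"tx":0,"ty":0,"tz":2.7,"rx":0,"ry":0,"rz":0,"gripper":-0.25},
  {"tx":0,"ty":0,"tz":0,"rx":0,"ry":0,"rz":0,"gripper":-0.25},
  {"tx":0,"ty":0,"tz":0,"rx":0,"ry":0,"rz":0,"gripper":-0.25},
  {"tx":0,"ty":0,"tz":0,"rx":0,"ry":0,"rz":0,"gripper":-1},
  {"tx":0,"ty":0,"tz":0,"rx":0,"ry":0,"rz":0,"gripper":-1},
  {"tx":0,"ty":0,"tz":0,"rx":0,"ry":0,"rz":0,"gripper":-1},
  {"tx":0,"ty":0,"tz":0,"rx":0,"ry":0,"rz":0,"gripper":-1},
])

```text
clock: 11.65
eef_pos: [532.3, 128.2, 75.6]
tcp_rot: [3.141, 0.003, -2.994]
contact_force: [-1.4, 0.2, 7.7]
opening: 0.226
```

Call:
move_arm([
  {"tx":0,"ty":0.5,"tz":0,"rx":0,"ry":0,"rz":0,"gripper":-1},
  {"tx":0,"ty":1,"tz":0,"rx":0,"ry":0,"rz":0,"gripper":-1},
  {"tx":0,"ty":1,"tz":0,"rx":0,"ry":0,"rz":0,"gripper":-1},
  {"tx":0,"ty":1,"tz":0,"rx":0,"ry":0,"rz":0,"gripper":-1},
  {"tx":0,"ty":0.6,"tz":0,"rx":0,"ry":0,"rz":0,"gripper":-1},
  {"tx":0,"ty":0.4,"tz":0,"rx":0,"ry":0,"rz":0,"gripper":-1},
  {"tx":0,"ty":0,"tz":0,"rx":0,"ry":0,"rz":0,"gripper":-1},
  {"tx":0,"ty":0,"tz":0,"rx":0,"ry":0,"rz":0,"gripper":-1},
  {"tx":0,"ty":0,"tz":0,"rx":0,"ry":0,"rz":0,"gripper":-1},
])

```text
clock: 12.55
eef_pos: [525.4, 170.8, 75.6]
tcp_rot: [-3.139, 0.001, -2.993]
contact_force: [-0.2, -12.3, 10.8]
opening: 0.218
```

Call:
move_arm([
  {"tx":0,"ty":0,"tz":0,"rx":0,"ry":0,"rz":0,"gripper":0},
  {"tx":0,"ty":0,"tz":0,"rx":0,"ry":0,"rz":0,"gripper":0},
  {"tx":0,"ty":0,"tz":-2,"rx":0,"ry":0,"rz":0,"gripper":0},
  {"tx":0,"ty":0,"tz":-4,"rx":0,"ry":0,"rz":0,"gripper":0},
  {"tx":0,"ty":-3,"tz":-4,"rx":0,"ry":0,"rz":0,"gripper":0},
  {"tx":0,"ty":-3,"tz":0,"rx":0,"ry":0,"rz":0,"gripper":0},
  {"tx":0,"ty":-2,"tz":0,"rx":0,"ry":0,"rz":0,"gripper":0},
  {"tx":0,"ty":0,"tz":0,"rx":0,"ry":0,"rz":0,"gripper":0},
  {"tx":0,"ty":0,"tz":0,"rx":0,"ry":0,"rz":0,"gripper":0},
])

```text
clock: 13.45
eef_pos: [536.5, 93.4, 174.0]
tcp_rot: [3.141, 0.0, -2.996]
contact_force: [-0.1, 0.2, 0.8]
opening: 0.504
```

```bash
python3 - <<'E'
from h import *
F=[534.7,112.4,-1.419]
T=tcp();p,d=r.grab_frame("wrist");print(T[:3,3])
c=r.camera_model("wrist")
def z_at(P):
    v,u=proj_w(P,T);v,u=int(round(v)),int(round(u))
    if not(0<=v<400 and 0<=u<640):return None
    o,dr=ray("wrist",v,u,T);H=T@c["hand_eye"];f=H[:3,2];t=d[v,u]/(dr@f);return (o+dr*t)[2].round(1)
for x in(40,45,50,55,60,65):print(x,[z_at(f2w(F,(x,y,40))) for y in(-42,-21,0)])
for x in(-45,-30,-20,-10,2,7,15,23,31):print(x,[z_at(f2w(F,(x,y,60))) for y in(-63,-21,-42)])
for o in r.place_of("stand_a_mid","wrist")[:6]:
    v,u=o["location"];X=atz("wrist",v,u,45,T);print(v,u,round(o["confidence"],2),X.round(1))
for o in r.place_of("jaw_grip","wrist")[:2]:
    v,u=o["location"];X=atz("wrist",v,u,76,T);print("grip",v,u,X.round(1))
cv2.imwrite("pics/w6.png",p[:,:,::-1])
t,td=r.grab_frame("top");cv2.imwrite("pics/t6.png",t[:,:,::-1])
for o in r.place_of("tray_floor","top")[:1]:print("tray",atz("top",*o["location"],2),o["confidence"])
o=r.cut_out("tray_floor","top")
for k in o[:3]:print(k["bbox"],k["confidence"])
if o:
    m=o[0]["mask"].astype(np.uint8);cnt=max(cv2.findContours(m,0,2)[0],key=cv2.contourArea)[:,0]
    R=np.array([atz("top",v,u,68)[:2] for u,v in cnt],np.float32);print(cv2.minAreaRect(R))
E
```

```text
[536.51830661  93.3931656  174.00405696]
40 [np.float64(20.9), np.float64(70.2), np.float64(69.3)]
45 [np.float64(19.6), np.float64(30.2), np.float64(20.7)]
50 [np.float64(31.4), np.float64(31.7), np.float64(33.0)]
55 [np.float64(33.0), np.float64(31.0), np.float64(31.6)]
60 [np.float64(29.5), np.float64(32.5), np.float64(32.1)]
65 [np.float64(30.5), np.float64(30.6), np.float64(31.0)]
-45 [np.float64(45.2), np.float64(48.8), np.float64(46.0)]
-30 [np.float64(27.0), np.float64(20.5), np.float64(20.1)]
-20 [np.float64(26.1), np.float64(19.3), np.float64(20.1)]
-10 [np.float64(25.9), np.float64(19.7), np.float64(19.0)]
2 [np.float64(25.3), np.float64(20.0), np.float64(20.1)]
7 [np.float64(30.2), np.float64(29.8), np.float64(27.4)]
15 [np.float64(70.3), np.float64(69.2), np.float64(24.5)]
23 [np.float64(37.8), np.float64(37.9), np.float64(24.7)]
31 [np.float64(37.4), np.float64(37.5), np.float64(23.1)]
205.5 151.4 0.97 [576.5 -75.1  45. ]
120.3 310.0 0.85 [474.9  76.3  45. ]
79.7 143.9 0.67 [450.5 -89.4  45. ]
grip 201.1 411.6 [525.6 170.1  76. ]
tray [ 495.93463651 -322.65764801    2.        ] 0.98
[388.7, 164.3, 494.9, 245.2] 0.81
((488.5408020019531, -330.8664855957031), (310.3072509765625, 249.04779052734375), 84.55565643310547)
```

View pics/w6.png

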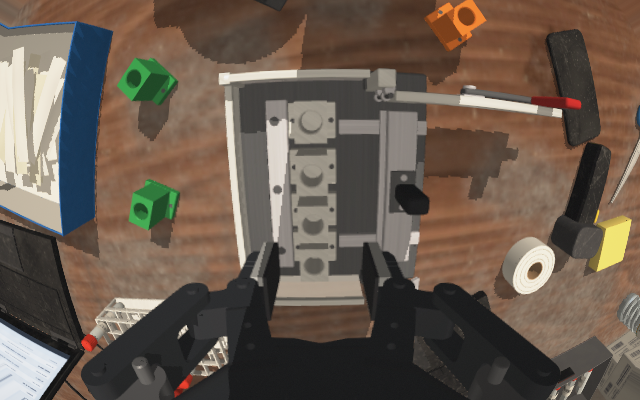

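Jaw is fully out; four stands stand free at bores (311,121), (312,173), (312,224), (314,265). The fixed jaw top is at 32 mm.

```bash
python3 - <<'E'
from h import *
T=tcp()
S=[atz("wrist",v,u,70,T)[:2] for u,v in((311,121),(312,173),(312,224),(314,265))]
F,res=fit([(23,y) for y in(-63,-21,21,63)],S);print(F,res.tolist())
F=np.array([534.7,112.4,-1.419])
for s,y in zip(S,(-64,-20,21.5,62.5)):print(s.round(1),f2w(F,(23,y,0))[:2].round(1))
print(T[:3,3], plan(f2w(F,(23,62.5,40)),-2.99))
E
```

```text
[533.17438253 110.91614799  -1.41198747] [[0.7, 0.0], [0.6, -0.1], [-1.8, 0.3], [0.3, -0.3]]
[473.9  78.2] [474.9  80. ]
[515.5  85. ] [518.4  86.6]
[559.4  91.2] [559.4  92.9]
[598.7  98.5] [600.   99.1]
[536.28280837  93.91043592 173.57239551] (array([-6.38, -0.43, 13.36]), np.float64(-0.20186121485065958))
```

Call:
move_arm([
  {"tx":-3.1,"ty":-0.2,"tz":3,"rx":0,"ry":0,"rz":0,"gripper":0.05},
  {"tx":-3.1,"ty":-0.2,"tz":3,"rx":0,"ry":0,"rz":0,"gripper":0.05},
  {"tx":0,"ty":0,"tz":2.5,"rx":0,"ry":0,"rz":0,"gripper":0.05},
  {"tx":0,"ty":0,"tz":2.5,"rx":0,"ry":0,"rz":0,"gripper":0.05},
  {"tx":0,"ty":0,"tz":2.2,"rx":0,"ry":0,"rz":0,"gripper":0.05},
  {"tx":0,"ty":0,"tz":0,"rx":0,"ry":0,"rz":0,"gripper":0.05},
  {"tx":0,"ty":0,"tz":0,"rx":0,"ry":0,"rz":0,"gripper":-1},
  {"tx":0,"ty":0,"tz":0,"rx":0,"ry":0,"rz":0,"gripper":-1},
  {"tx":0,"ty":0,"tz":0,"rx":0,"ry":0,"rz":0,"gripper":-1},
  {"tx":0,"ty":0,"tz":0,"rx":0,"ry":0,"rz":0,"gripper":-1},
], squeeze=50)

```text
clock: 14.75
eef_pos: [598.8, 98.5, 42.7]
tcp_rot: [3.142, 0.001, -2.994]
contact_force: [-1.0, -0.3, -2.4]
opening: 0.295
```

Call:
move_arm([
  {"tx":0,"ty":0,"tz":-1,"rx":0,"ry":0,"rz":0,"gripper":-1},
  {"tx":0,"ty":0,"tz":-3,"rx":0,"ry":0,"rz":0,"gripper":-1},
  {"tx":0,"ty":0,"tz":-4,"rx":0,"ry":0,"rz":0,"gripper":-1},
  {"tx":0,"ty":0,"tz":-4,"rx":0,"ry":0,"rz":0,"gripper":-1},
  {"tx":0,"ty":0,"tz":0,"rx":0,"ry":0,"rz":0,"gripper":-1},
  {"tx":0,"ty":0,"tz":0,"rx":0,"ry":0,"rz":0,"gripper":-1},
])

```text
clock: 15.35
eef_pos: [598.9, 98.5, 163.5]
tcp_rot: [3.142, 0.003, -2.994]
contact_force: [0.4, 0.3, -2.8]
opening: 0.29
```

```bash
cat > tray.py <<'E'
from h import *
def tray():
    t,td=r.grab_frame("top")
    o=r.place_of("tray_floor","top");a=atz("top",*o[0]["location"],2)[:2] if o else None
    o=r.cut_out("tray_floor","top");R=None
    if o:
        m=o[0]["mask"].astype(np.uint8);cnt=max(cv2.findContours(m,0,2)[0],key=cv2.contourArea)[:,0]
        R=cv2.minAreaRect(np.array([atz("top",v,u,68)[:2] for u,v in cnt],np.float32))
    print("tray",a,R)
E
python3 -c "
from tray import *
tray();print(tcp()[:3,3],r.sense()['opening'],plan([540,-385,145],-2.99))"
```

```text
tray [ 494.12488034 -329.9573348 ] ((489.6817932128906, -329.74835205078125), (312.00146484375, 247.1257781982422), 84.6400375366211)
[597.3144292   98.17691441 160.57914665] 0.29290016810635905 (array([ 12.75, -46.96,   1.59]), np.float64(-0.25893697855810427))
```

Call:
move_arm([
  {"tx":1.06,"ty":-3.9,"tz":0,"rx":0,"ry":0,"rz":0,"gripper":-1},
  {"tx":1.06,"ty":-3.9,"tz":0,"rx":0,"ry":0,"rz":0,"gripper":-1},
  {"tx":1.06,"ty":-3.9,"tz":0,"rx":0,"ry":0,"rz":0,"gripper":-1},
  {"tx":1.06,"ty":-3.9,"tz":0,"rx":0,"ry":0,"rz":0,"gripper":-1},
  {"tx":1.06,"ty":-3.9,"tz":0,"rx":0,"ry":0,"rz":0,"gripper":-1},
  {"tx":1.06,"ty":-3.9,"tz":0,"rx":0,"ry":0,"rz":0,"gripper":-1},
  {"tx":1.06,"ty":-3.9,"tz":0,"rx":0,"ry":0,"rz":0,"gripper":-1},
  {"tx":1.06,"ty":-3.9,"tz":0,"rx":0,"ry":0,"rz":0,"gripper":-1},
  {"tx":1.06,"ty":-3.9,"tz":0,"rx":0,"ry":0,"rz":0,"gripper":-1},
  {"tx":1.06,"ty":-3.9,"tz":0,"rx":0,"ry":0,"rz":0,"gripper":-1},
  {"tx":1.06,"ty":-3.9,"tz":0,"rx":0,"ry":0,"rz":0,"gripper":-1},
  {"tx":1.06,"ty":-3.9,"tz":0,"rx":0,"ry":0,"rz":0,"gripper":-1},
])

```text
clock: 16.7
eef_pos: [539.9, -384.3, 160.0]
tcp_rot: [3.14, -0.002, -2.995]
contact_force: [0.9, -0.8, -1.6]
opening: 0.297
```

Call:
move_arm([
  {"tx":0,"ty":0,"tz":4,"rx":0,"ry":0,"rz":0,"gripper":-1},
  {"tx":0,"ty":0,"tz":4,"rx":0,"ry":0,"rz":0,"gripper":-1},
  {"tx":0,"ty":0,"tz":0,"rx":0,"ry":0,"rz":0,"gripper":-1},
  {"tx":0,"ty":0,"tz":0,"rx":0,"ry":0,"rz":0,"gripper":-1},
])

```text
clock: 17.1
eef_pos: [540.3, -382.5, 80.6]
tcp_rot: [3.139, -0.003, -2.994]
contact_force: [0.7, -0.3, -1.6]
opening: 0.294
```

Call:
move_arm([
  {"tx":0,"ty":0,"tz":2,"rx":0,"ry":0,"rz":0,"gripper":-1},
  {"tx":0,"ty":0,"tz":2,"rx":0,"ry":0,"rz":0,"gripper":-1},
  {"tx":0,"ty":0,"tz":0.9,"rx":0,"ry":0,"rz":0,"gripper":-1},
  {"tx":0,"ty":0,"tz":0.3,"rx":0,"ry":0,"rz":0,"gripper":-1},
  {"tx":0,"ty":0,"tz":0,"rx":0,"ry":0,"rz":0,"gripper":-1},
  {"tx":0,"ty":0,"tz":0,"rx":0,"ry":0,"rz":0,"gripper":-1},
])

```text
clock: 17.7
eef_pos: [541.9, -383.6, 31.1]
tcp_rot: [-3.14, 0.001, -2.994]
contact_force: [-0.6, -0.6, -1.2]
opening: 0.294
```

Call:
move_arm([
  {"tx":0,"ty":0,"tz":0.4,"rx":0,"ry":0,"rz":0,"gripper":-1},
  {"tx":0,"ty":0,"tz":0,"rx":0,"ry":0,"rz":0,"gripper":-1},
  {"tx":0,"ty":0,"tz":0,"rx":0,"ry":0,"rz":0,"gripper":0.05},
  {"tx":0,"ty":0,"tz":0,"rx":0,"ry":0,"rz":0,"gripper":0.05},
  {"tx":0,"ty":0,"tz":0,"rx":0,"ry":0,"rz":0,"gripper":0.05},
  {"tx":0,"ty":0,"tz":0,"rx":0,"ry":0,"rz":0,"gripper":0.05},
  {"tx":0,"ty":0,"tz":-3,"rx":0,"ry":0,"rz":0,"gripper":0.05},
  {"tx":0,"ty":0,"tz":-5,"rx":0,"ry":0,"rz":0,"gripper":0.05},
  {"tx":0,"ty":0,"tz":-5,"rx":0,"ry":0,"rz":0,"gripper":0.05},
  {"tx":0,"ty":0,"tz":0,"rx":0,"ry":0,"rz":0,"gripper":0.05},
  {"tx":0,"ty":0,"tz":0,"rx":0,"ry":0,"rz":0,"gripper":0.05},
])

```text
clock: 18.8
eef_pos: [541.8, -383.8, 157.5]
tcp_rot: [-3.139, 0.002, -2.995]
contact_force: [-0.0, 0.1, -0.9]
opening: 0.525
```

```bash
python3 -c "
from tray import *
tray();print(tcp()[:3,3],plan([559,92,160],-2.99))
t,_=r.grab_frame('wrist');cv2.imwrite('pics/w7.png',t[:,:,::-1])"
```

```text
tray [ 484.81320907 -335.45783801] ((506.5069274902344, -289.32177734375), (226.41928100585938, 221.6515655517578), 84.36260223388672)
[ 540.21915857 -382.57510893  154.08863075] (array([-8.81, 46.67, -0.52]), np.float64(-0.25553261843896147))
```

View pics/w7.png

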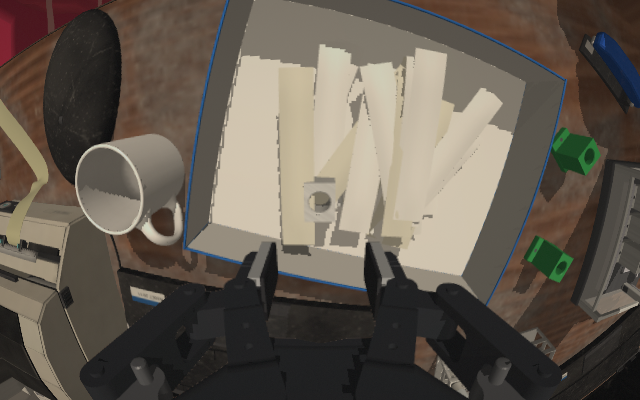

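The first stand stands upright in the tray at (320,202). Going for the second.

Call:
move_arm([
  {"tx":-0.74,"ty":3.89,"tz":0,"rx":0,"ry":0,"rz":0,"gripper":0.05},
  {"tx":-0.74,"ty":3.89,"tz":0,"rx":0,"ry":0,"rz":0,"gripper":0.05},
  {"tx":-0.74,"ty":3.89,"tz":0,"rx":0,"ry":0,"rz":0,"gripper":0.05},
  {"tx":-0.74,"ty":3.89,"tz":0,"rx":0,"ry":0,"rz":0,"gripper":0.05},
  {"tx":-0.74,"ty":3.89,"tz":0,"rx":0,"ry":0,"rz":0,"gripper":0.05},
  {"tx":-0.74,"ty":3.89,"tz":0,"rx":0,"ry":0,"rz":0,"gripper":0.05},
  {"tx":-0.74,"ty":3.89,"tz":0,"rx":0,"ry":0,"rz":0,"gripper":0.05},
  {"tx":-0.74,"ty":3.89,"tz":0,"rx":0,"ry":0,"rz":0,"gripper":0.05},
  {"tx":-0.74,"ty":3.89,"tz":0,"rx":0,"ry":0,"rz":0,"gripper":0.05},
  {"tx":-0.74,"ty":3.89,"tz":0,"rx":0,"ry":0,"rz":0,"gripper":0.05},
  {"tx":-0.74,"ty":3.89,"tz":0,"rx":0,"ry":0,"rz":0,"gripper":0.05},
  {"tx":-0.74,"ty":3.89,"tz":0,"rx":0,"ry":0,"rz":0,"gripper":0.05},
])

```text
clock: 20.2
eef_pos: [559.6, 93.1, 154.4]
tcp_rot: [-3.142, -0.002, -2.994]
contact_force: [0.7, 0.0, 1.1]
opening: 0.526
```

Call:
move_arm([
  {"tx":0,"ty":0,"tz":2,"rx":0,"ry":0,"rz":0,"gripper":0.05},
  {"tx":0,"ty":0,"tz":2,"rx":0,"ry":0,"rz":0,"gripper":0.05},
  {"tx":0,"ty":0,"tz":0,"rx":0,"ry":0,"rz":0,"gripper":0.05},
  {"tx":0,"ty":0,"tz":0,"rx":0,"ry":0,"rz":0,"gripper":0.05},
])

```text
clock: 20.6
eef_pos: [559.8, 91.4, 114.9]
tcp_rot: [-3.142, -0.002, -2.995]
contact_force: [-0.1, 0.8, -0.2]
opening: 0.524
```

```bash
python3 -c "
from tray import *
print(tcp()[:3,3],plan([559,92,41],-2.99));tray()"
```

```text
[559.8422772   91.39011306 114.94319581] (array([0.06, 0.07, 7.39]), np.float64(-0.25962011074679475))
tray [ 493.38797926 -333.45572083] ((490.2895812988281, -330.83721923828125), (316.4757385253906, 250.38401794433594), 84.91567993164062)
```

Call:
move_arm([
  {"tx":0.05,"ty":0.05,"tz":2.6,"rx":0,"ry":0,"rz":0,"gripper":0.05},
  {"tx":0,"ty":0,"tz":2.6,"rx":0,"ry":0,"rz":0,"gripper":0.05},
  {"tx":0,"ty":0,"tz":2.2,"rx":0,"ry":0,"rz":0,"gripper":0.05},
  {"tx":0,"ty":0,"tz":0,"rx":0,"ry":0,"rz":0,"gripper":0.05},
  {"tx":0,"ty":0,"tz":0,"rx":0,"ry":0,"rz":0,"gripper":-1},
  {"tx":0,"ty":0,"tz":0,"rx":0,"ry":0,"rz":0,"gripper":-1},
  {"tx":0,"ty":0,"tz":0,"rx":0,"ry":0,"rz":0,"gripper":-1},
  {"tx":0,"ty":0,"tz":0,"rx":0,"ry":0,"rz":0,"gripper":-1},
], squeeze=60)

```text
clock: 21.55
eef_pos: [561.0, 92.1, 43.1]
tcp_rot: [-3.142, 0.002, -2.994]
contact_force: [-1.1, -1.1, 7.6]
opening: 0.292
```

Call:
move_arm([
  {"tx":0,"ty":0,"tz":-1,"rx":0,"ry":0,"rz":0,"gripper":-1},
  {"tx":0,"ty":0,"tz":-3,"rx":0,"ry":0,"rz":0,"gripper":-1},
  {"tx":0,"ty":0,"tz":-4,"rx":0,"ry":0,"rz":0,"gripper":-1},
  {"tx":0,"ty":0,"tz":-4,"rx":0,"ry":0,"rz":0,"gripper":-1},
  {"tx":0,"ty":0,"tz":0,"rx":0,"ry":0,"rz":0,"gripper":-1},
  {"tx":0,"ty":0,"tz":0,"rx":0,"ry":0,"rz":0,"gripper":-1},
])

```text
clock: 22.15
eef_pos: [560.4, 92.1, 163.2]
tcp_rot: [3.142, 0.003, -2.994]
contact_force: [-0.5, -0.4, -2.2]
opening: 0.29
```

```bash
python3 -c "
from tray import *
print(tcp()[:3,3],plan([548,-275,160],-2.99))"
```

```text
[560.41516079  92.08885203 163.17528806] (array([  6.61, -36.13,   0.3 ]), np.float64(-0.25404371175861423))
```

Call:
move_arm([
  {"tx":0.73,"ty":-4,"tz":0,"rx":0,"ry":0,"rz":0,"gripper":-1},
  {"tx":0.73,"ty":-4,"tz":0,"rx":0,"ry":0,"rz":0,"gripper":-1},
  {"tx":0.73,"ty":-4,"tz":0,"rx":0,"ry":0,"rz":0,"gripper":-1},
  {"tx":0.73,"ty":-4,"tz":0,"rx":0,"ry":0,"rz":0,"gripper":-1},
  {"tx":0.73,"ty":-4,"tz":0,"rx":0,"ry":0,"rz":0,"gripper":-1},
  {"tx":0.73,"ty":-4,"tz":0,"rx":0,"ry":0,"rz":0,"gripper":-1},
  {"tx":0.73,"ty":-4,"tz":0,"rx":0,"ry":0,"rz":0,"gripper":-1},
  {"tx":0.73,"ty":-4,"tz":0,"rx":0,"ry":0,"rz":0,"gripper":-1},
  {"tx":0.73,"ty":-4,"tz":0,"rx":0,"ry":0,"rz":0,"gripper":-1},
  {"tx":0,"ty":0,"tz":0,"rx":0,"ry":0,"rz":0,"gripper":-1},
  {"tx":0,"ty":0,"tz":4,"rx":0,"ry":0,"rz":0,"gripper":-1},
  {"tx":0,"ty":0,"tz":4,"rx":0,"ry":0,"rz":0,"gripper":-1},
])

```text
clock: 23.35
eef_pos: [547.5, -273.6, 80.5]
tcp_rot: [-3.141, 0.001, -2.995]
contact_force: [0.5, -0.2, -2.2]
opening: 0.29
```

Call:
move_arm([
  {"tx":0,"ty":0,"tz":2,"rx":0,"ry":0,"rz":0,"gripper":-1},
  {"tx":0,"ty":0,"tz":2,"rx":0,"ry":0,"rz":0,"gripper":-1},
  {"tx":0,"ty":0,"tz":0.8,"rx":0,"ry":0,"rz":0,"gripper":-1},
  {"tx":0,"ty":0,"tz":0,"rx":0,"ry":0,"rz":0,"gripper":-1},
  {"tx":0,"ty":0,"tz":0,"rx":0,"ry":0,"rz":0,"gripper":-1},
])

```text
clock: 23.85
eef_pos: [547.9, -273.5, 34.0]
tcp_rot: [3.141, -0.0, -2.994]
contact_force: [0.6, -0.5, -1.5]
opening: 0.294
```

Call:
move_arm([
  {"tx":0,"ty":0,"tz":0.7,"rx":0,"ry":0,"rz":0,"gripper":-1},
  {"tx":0,"ty":0,"tz":0,"rx":0,"ry":0,"rz":0,"gripper":-1},
  {"tx":0,"ty":0,"tz":0,"rx":0,"ry":0,"rz":0,"gripper":0.05},
  {"tx":0,"ty":0,"tz":0,"rx":0,"ry":0,"rz":0,"gripper":0.05},
  {"tx":0,"ty":0,"tz":0,"rx":0,"ry":0,"rz":0,"gripper":0.05},
  {"tx":0,"ty":0,"tz":0,"rx":0,"ry":0,"rz":0,"gripper":0.05},
  {"tx":0,"ty":0,"tz":-3,"rx":0,"ry":0,"rz":0,"gripper":0.05},
  {"tx":0,"ty":0,"tz":-5,"rx":0,"ry":0,"rz":0,"gripper":0.05},
  {"tx":0,"ty":0,"tz":-5,"rx":0,"ry":0,"rz":0,"gripper":0.05},
  {"tx":0,"ty":0,"tz":0,"rx":0,"ry":0,"rz":0,"gripper":0.05},
])

```text
clock: 24.85
eef_pos: [551.6, -275.7, 164.0]
tcp_rot: [-3.135, 0.009, -2.994]
contact_force: [0.6, 0.2, 0.4]
opening: 0.524
```

```bash
python3 -c "
from tray import *
print(tcp()[:3,3],plan([517,86,120],-2.99))"
```

```text
[ 551.63749264 -275.74643481  164.01126568] (array([-1.84, 36.32,  4.18]), np.float64(-0.2546879632404439))
```

Call:
move_arm([
  {"tx":-0.2,"ty":4,"tz":0,"rx":0,"ry":0,"rz":0,"gripper":0.05},
  {"tx":-0.2,"ty":4,"tz":0,"rx":0,"ry":0,"rz":0,"gripper":0.05},
  {"tx":-0.2,"ty":4,"tz":0,"rx":0,"ry":0,"rz":0,"gripper":0.05},
  {"tx":-0.2,"ty":4,"tz":0,"rx":0,"ry":0,"rz":0,"gripper":0.05},
  {"tx":-0.2,"ty":4,"tz":0,"rx":0,"ry":0,"rz":0,"gripper":0.05},
  {"tx":-0.2,"ty":4,"tz":0,"rx":0,"ry":0,"rz":0,"gripper":0.05},
  {"tx":-0.2,"ty":4,"tz":0,"rx":0,"ry":0,"rz":0,"gripper":0.05},
  {"tx":-0.2,"ty":4,"tz":0,"rx":0,"ry":0,"rz":0,"gripper":0.05},
  {"tx":-0.2,"ty":4.2,"tz":0,"rx":0,"ry":0,"rz":0,"gripper":0.05},
  {"tx":0,"ty":0,"tz":4,"rx":0,"ry":0,"rz":0,"gripper":0.05},
  {"tx":0,"ty":0,"tz":0,"rx":0,"ry":0,"rz":0,"gripper":0.05},
  {"tx":0,"ty":0,"tz":0,"rx":0,"ry":0,"rz":0,"gripper":0.05},
])

```text
clock: 26.05
eef_pos: [511.7, 86.6, 116.4]
tcp_rot: [-3.141, -0.002, -2.994]
contact_force: [-0.0, -0.1, 0.1]
opening: 0.523
```

```bash
python3 -c "
from tray import *
print(tcp()[:3,3],plan([517,86,41],-2.99));tray()"
```

```text
[511.70903436  86.57626843 116.43969681] (array([-0.53, -0.13,  7.54]), np.float64(-0.2481794002143712))
tray [ 485.23142375 -317.11955754] ((489.7014465332031, -329.42669677734375), (312.654541015625, 247.12635803222656), 84.64569854736328)
```

Call:
move_arm([
  {"tx":-0.53,"ty":-0.1,"tz":2.6,"rx":0,"ry":0,"rz":0,"gripper":0.05},
  {"tx":0,"ty":0,"tz":2.6,"rx":0,"ry":0,"rz":0,"gripper":0.05},
  {"tx":0,"ty":0,"tz":2.3,"rx":0,"ry":0,"rz":0,"gripper":0.05},
  {"tx":0,"ty":0,"tz":0,"rx":0,"ry":0,"rz":0,"gripper":0.05},
  {"tx":0,"ty":0,"tz":0,"rx":0,"ry":0,"rz":0,"gripper":-1},
  {"tx":0,"ty":0,"tz":0,"rx":0,"ry":0,"rz":0,"gripper":-1},
  {"tx":0,"ty":0,"tz":0,"rx":0,"ry":0,"rz":0,"gripper":-1},
  {"tx":0,"ty":0,"tz":0,"rx":0,"ry":0,"rz":0,"gripper":-1},
])

```text
clock: 27.0
eef_pos: [519.0, 86.7, 43.2]
tcp_rot: [-3.141, 0.003, -2.994]
contact_force: [0.2, -2.3, 7.3]
opening: 0.292
```

Call:
move_arm([
  {"tx":0,"ty":0,"tz":-1,"rx":0,"ry":0,"rz":0,"gripper":-1},
  {"tx":0,"ty":0,"tz":-3,"rx":0,"ry":0,"rz":0,"gripper":-1},
  {"tx":0,"ty":0,"tz":-4,"rx":0,"ry":0,"rz":0,"gripper":-1},
  {"tx":0,"ty":0,"tz":-4,"rx":0,"ry":0,"rz":0,"gripper":-1},
  {"tx":0,"ty":0,"tz":0,"rx":0,"ry":0,"rz":0,"gripper":-1},
  {"tx":0,"ty":0,"tz":0,"rx":0,"ry":0,"rz":0,"gripper":-1},
])

```text
clock: 27.6
eef_pos: [518.3, 86.9, 163.2]
tcp_rot: [3.141, 0.003, -2.994]
contact_force: [-0.9, -0.1, -3.2]
opening: 0.293
```

```bash
python3 -c "
from tray import *
print(tcp()[:3,3],plan([435,-385,160],-2.99))"
```

```text
[518.34550445  86.9208438  163.22517271] (array([ 15.17, -45.46,   0.28]), np.float64(-0.2481706230465665))
```

Call:
move_arm([
  {"tx":1.26,"ty":-3.79,"tz":0,"rx":0,"ry":0,"rz":0,"gripper":-1},
  {"tx":1.26,"ty":-3.79,"tz":0,"rx":0,"ry":0,"rz":0,"gripper":-1},
  {"tx":1.26,"ty":-3.79,"tz":0,"rx":0,"ry":0,"rz":0,"gripper":-1},
  {"tx":1.26,"ty":-3.79,"tz":0,"rx":0,"ry":0,"rz":0,"gripper":-1},
  {"tx":1.26,"ty":-3.79,"tz":0,"rx":0,"ry":0,"rz":0,"gripper":-1},
  {"tx":1.26,"ty":-3.79,"tz":0,"rx":0,"ry":0,"rz":0,"gripper":-1},
  {"tx":1.26,"ty":-3.79,"tz":0,"rx":0,"ry":0,"rz":0,"gripper":-1},
  {"tx":1.26,"ty":-3.79,"tz":0,"rx":0,"ry":0,"rz":0,"gripper":-1},
  {"tx":1.26,"ty":-3.79,"tz":0,"rx":0,"ry":0,"rz":0,"gripper":-1},
  {"tx":1.26,"ty":-3.79,"tz":0,"rx":0,"ry":0,"rz":0,"gripper":-1},
  {"tx":1.26,"ty":-3.79,"tz":0,"rx":0,"ry":0,"rz":0,"gripper":-1},
  {"tx":1.26,"ty":-3.79,"tz":0,"rx":0,"ry":0,"rz":0,"gripper":-1},
])

```text
clock: 28.8
eef_pos: [433.5, -386.1, 160.1]
tcp_rot: [3.139, -0.002, -2.995]
contact_force: [0.9, 0.5, -1.3]
opening: 0.297
```

Call:
move_arm([
  {"tx":0,"ty":0,"tz":4,"rx":0,"ry":0,"rz":0,"gripper":-1},
  {"tx":0,"ty":0,"tz":4,"rx":0,"ry":0,"rz":0,"gripper":-1},
  {"tx":0,"ty":0,"tz":2,"rx":0,"ry":0,"rz":0,"gripper":-1},
  {"tx":0,"ty":0,"tz":2,"rx":0,"ry":0,"rz":0,"gripper":-1},
  {"tx":0,"ty":0,"tz":0.8,"rx":0,"ry":0,"rz":0,"gripper":-1},
  {"tx":0,"ty":0,"tz":0,"rx":0,"ry":0,"rz":0,"gripper":-1},
  {"tx":0,"ty":0,"tz":0,"rx":0,"ry":0,"rz":0,"gripper":-1},
])

```text
clock: 29.5
eef_pos: [435.0, -385.3, 33.9]
tcp_rot: [3.141, -0.0, -2.994]
contact_force: [-0.1, -0.1, -0.8]
opening: 0.296
```

Call:
move_arm([
  {"tx":0,"ty":0,"tz":0.7,"rx":0,"ry":0,"rz":0,"gripper":-1},
  {"tx":0,"ty":0,"tz":0,"rx":0,"ry":0,"rz":0,"gripper":-1},
  {"tx":0,"ty":0,"tz":0,"rx":0,"ry":0,"rz":0,"gripper":0.05},
  {"tx":0,"ty":0,"tz":0,"rx":0,"ry":0,"rz":0,"gripper":0.05},
  {"tx":0,"ty":0,"tz":0,"rx":0,"ry":0,"rz":0,"gripper":0.05},
  {"tx":0,"ty":0,"tz":0,"rx":0,"ry":0,"rz":0,"gripper":0.05},
  {"tx":0,"ty":0,"tz":-3,"rx":0,"ry":0,"rz":0,"gripper":0.05},
  {"tx":0,"ty":0,"tz":-5,"rx":0,"ry":0,"rz":0,"gripper":0.05},
  {"tx":0,"ty":0,"tz":-5,"rx":0,"ry":0,"rz":0,"gripper":0.05},
  {"tx":0,"ty":0,"tz":0,"rx":0,"ry":0,"rz":0,"gripper":0.05},
  {"tx":0,"ty":0,"tz":0,"rx":0,"ry":0,"rz":0,"gripper":0.05},
])

```text
clock: 30.6
eef_pos: [435.6, -385.9, 158.4]
tcp_rot: [-3.139, 0.002, -2.994]
contact_force: [0.5, -0.6, -0.1]
opening: 0.526
```

```bash
python3 -c "
from tray import *
print(tcp()[:3,3],plan([474.5,79,120],-2.99))
t,_=r.grab_frame('wrist');cv2.imwrite('pics/w8.png',t[:,:,::-1])"
```

```text
[ 435.63434315 -385.90660395  158.42085638] (array([-10.65,  45.43,   3.75]), np.float64(-0.25384442923808603))
```

View pics/w8.png

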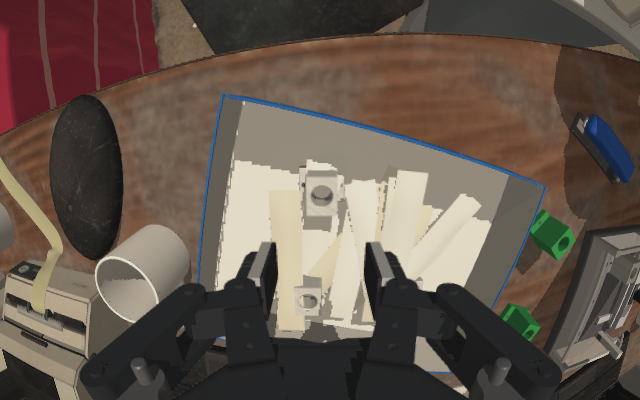

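Two stands are visible upright in the tray, at (320,195) and (307,300). The other is probably hidden behind the right finger. Fetching the last.

Call:
move_arm([
  {"tx":-0.88,"ty":3.79,"tz":0,"rx":0,"ry":0,"rz":0,"gripper":0.05},
  {"tx":-0.88,"ty":3.79,"tz":0,"rx":0,"ry":0,"rz":0,"gripper":0.05},
  {"tx":-0.88,"ty":3.79,"tz":0,"rx":0,"ry":0,"rz":0,"gripper":0.05},
  {"tx":-0.88,"ty":3.79,"tz":0,"rx":0,"ry":0,"rz":0,"gripper":0.05},
  {"tx":-0.88,"ty":3.79,"tz":0,"rx":0,"ry":0,"rz":0,"gripper":0.05},
  {"tx":-0.88,"ty":3.79,"tz":0,"rx":0,"ry":0,"rz":0,"gripper":0.05},
  {"tx":-0.88,"ty":3.79,"tz":0,"rx":0,"ry":0,"rz":0,"gripper":0.05},
  {"tx":-0.88,"ty":3.79,"tz":0,"rx":0,"ry":0,"rz":0,"gripper":0.05},
  {"tx":-0.88,"ty":3.79,"tz":0,"rx":0,"ry":0,"rz":0,"gripper":0.05},
  {"tx":-0.88,"ty":3.79,"tz":0,"rx":0,"ry":0,"rz":0,"gripper":0.05},
  {"tx":-0.88,"ty":3.79,"tz":0,"rx":0,"ry":0,"rz":0,"gripper":0.05},
  {"tx":-0.88,"ty":3.79,"tz":0,"rx":0,"ry":0,"rz":0,"gripper":0.05},
])

```text
clock: 31.85
eef_pos: [471.5, 81.5, 155.2]
tcp_rot: [-3.142, -0.003, -2.994]
contact_force: [0.7, 0.3, -0.0]
opening: 0.522
```

Call:
move_arm([
  {"tx":0,"ty":0,"tz":2,"rx":0,"ry":0,"rz":0,"gripper":0.05},
  {"tx":0,"ty":0,"tz":2,"rx":0,"ry":0,"rz":0,"gripper":0.05},
  {"tx":0,"ty":0,"tz":0,"rx":0,"ry":0,"rz":0,"gripper":0.05},
  {"tx":0,"ty":0,"tz":0,"rx":0,"ry":0,"rz":0,"gripper":0.05},
])

```text
clock: 32.25
eef_pos: [471.7, 79.8, 115.8]
tcp_rot: [-3.142, -0.003, -2.995]
contact_force: [-0.7, 0.4, 0.6]
opening: 0.524
```

```bash
python3 -c "
from tray import *
print(tcp()[:3,3],plan([474.5,79,41],-2.99));tray()"
```

```text
[471.68601412  79.81144585 115.79401358] (array([-0.29, -0.12,  7.48]), np.float64(-0.2625797517554245))
tray [ 493.77484173 -330.90156458] ((488.9257507324219, -330.783203125), (309.9790344238281, 251.0541229248047), 84.59184265136719)
```

Call:
move_arm([
  {"tx":-0.2,"ty":-0.1,"tz":2.6,"rx":0,"ry":0,"rz":0,"gripper":0.05},
  {"tx":0,"ty":0,"tz":2.6,"rx":0,"ry":0,"rz":0,"gripper":0.05},
  {"tx":0,"ty":0,"tz":2.2,"rx":0,"ry":0,"rz":0,"gripper":0.05},
  {"tx":0,"ty":0,"tz":0,"rx":0,"ry":0,"rz":0,"gripper":0.05},
  {"tx":0,"ty":0,"tz":0,"rx":0,"ry":0,"rz":0,"gripper":-1},
  {"tx":0,"ty":0,"tz":0,"rx":0,"ry":0,"rz":0,"gripper":-1},
  {"tx":0,"ty":0,"tz":0,"rx":0,"ry":0,"rz":0,"gripper":-1},
  {"tx":0,"ty":0,"tz":0,"rx":0,"ry":0,"rz":0,"gripper":-1},
])

```text
clock: 33.2
eef_pos: [475.9, 79.4, 44.0]
tcp_rot: [-3.141, 0.002, -2.994]
contact_force: [0.0, -0.8, 7.8]
opening: 0.293
```

Call:
move_arm([
  {"tx":0,"ty":0,"tz":-1,"rx":0,"ry":0,"rz":0,"gripper":-1},
  {"tx":0,"ty":0,"tz":-3,"rx":0,"ry":0,"rz":0,"gripper":-1},
  {"tx":0,"ty":0,"tz":-4,"rx":0,"ry":0,"rz":0,"gripper":-1},
  {"tx":0,"ty":0,"tz":-4,"rx":0,"ry":0,"rz":0,"gripper":-1},
  {"tx":0,"ty":0,"tz":0,"rx":0,"ry":0,"rz":0,"gripper":-1},
  {"tx":0,"ty":0,"tz":0,"rx":0,"ry":0,"rz":0,"gripper":-1},
])

```text
clock: 33.8
eef_pos: [475.3, 79.5, 163.9]
tcp_rot: [3.141, 0.003, -2.994]
contact_force: [0.1, -0.5, -1.5]
opening: 0.295
```

```bash
python3 -c "
from tray import *
print(tcp()[:3,3],plan([440,-275,160],-2.99))"
```

```text
[475.27319351  79.53586242 163.94720998] (array([  8.69, -34.55,   0.37]), np.float64(-0.25440173149343775))
```

Call:
move_arm([
  {"tx":0.96,"ty":-3.84,"tz":0,"rx":0,"ry":0,"rz":0,"gripper":-1},
  {"tx":0.96,"ty":-3.84,"tz":0,"rx":0,"ry":0,"rz":0,"gripper":-1},
  {"tx":0.96,"ty":-3.84,"tz":0,"rx":0,"ry":0,"rz":0,"gripper":-1},
  {"tx":0.96,"ty":-3.84,"tz":0,"rx":0,"ry":0,"rz":0,"gripper":-1},
  {"tx":0.96,"ty":-3.84,"tz":0,"rx":0,"ry":0,"rz":0,"gripper":-1},
  {"tx":0.96,"ty":-3.84,"tz":0,"rx":0,"ry":0,"rz":0,"gripper":-1},
  {"tx":0.96,"ty":-3.84,"tz":0,"rx":0,"ry":0,"rz":0,"gripper":-1},
  {"tx":0.96,"ty":-3.84,"tz":0,"rx":0,"ry":0,"rz":0,"gripper":-1},
  {"tx":0.96,"ty":-3.84,"tz":0,"rx":0,"ry":0,"rz":0,"gripper":-1},
  {"tx":0,"ty":0,"tz":0,"rx":0,"ry":0,"rz":0,"gripper":-1},
  {"tx":0,"ty":0,"tz":4,"rx":0,"ry":0,"rz":0,"gripper":-1},
  {"tx":0,"ty":0,"tz":4,"rx":0,"ry":0,"rz":0,"gripper":-1},
])

```text
clock: 35.0
eef_pos: [439.8, -275.1, 81.4]
tcp_rot: [-3.141, 0.0, -2.995]
contact_force: [-0.0, 0.5, -2.0]
opening: 0.291
```

Call:
move_arm([
  {"tx":0,"ty":0,"tz":2,"rx":0,"ry":0,"rz":0,"gripper":-1},
  {"tx":0,"ty":0,"tz":2,"rx":0,"ry":0,"rz":0,"gripper":-1},
  {"tx":0,"ty":0,"tz":0.8,"rx":0,"ry":0,"rz":0,"gripper":-1},
  {"tx":0,"ty":0,"tz":0,"rx":0,"ry":0,"rz":0,"gripper":-1},
  {"tx":0,"ty":0,"tz":0,"rx":0,"ry":0,"rz":0,"gripper":-1},
])

```text
clock: 35.5
eef_pos: [440.1, -275.0, 34.9]
tcp_rot: [3.141, -0.0, -2.994]
contact_force: [0.2, -0.3, -0.5]
opening: 0.294
```

Call:
move_arm([
  {"tx":0,"ty":0,"tz":0.7,"rx":0,"ry":0,"rz":0,"gripper":-1},
  {"tx":0,"ty":0,"tz":0,"rx":0,"ry":0,"rz":0,"gripper":-1},
  {"tx":0,"ty":0,"tz":0,"rx":0,"ry":0,"rz":0,"gripper":0.05},
  {"tx":0,"ty":0,"tz":0,"rx":0,"ry":0,"rz":0,"gripper":0.05},
  {"tx":0,"ty":0,"tz":0,"rx":0,"ry":0,"rz":0,"gripper":0.05},
  {"tx":0,"ty":0,"tz":0,"rx":0,"ry":0,"rz":0,"gripper":0.05},
  {"tx":0,"ty":0,"tz":-3,"rx":0,"ry":0,"rz":0,"gripper":0.05},
  {"tx":0,"ty":0,"tz":-5,"rx":0,"ry":0,"rz":0,"gripper":0.05},
  {"tx":0,"ty":0,"tz":-5,"rx":0,"ry":0,"rz":0,"gripper":0.05},
  {"tx":0,"ty":0,"tz":-2,"rx":0,"ry":0,"rz":0,"gripper":0.05},
  {"tx":0,"ty":0,"tz":0,"rx":0,"ry":0,"rz":0,"gripper":0.05},
])

```text
clock: 36.6
eef_pos: [442.0, -276.4, 181.4]
tcp_rot: [-3.137, 0.005, -2.994]
contact_force: [-0.5, 0.0, 0.1]
opening: 0.525
```

```bash
python3 -c "
from tray import *
print(tcp()[:3,3],plan([525.6,170.1,120],-2.99))"
```

```text
[ 441.99714073 -276.39989526  181.42116288] (array([-14.78,  42.97,   6.03]), np.float64(-0.25739327620609204))
```

Call:
move_arm([
  {"tx":-1.23,"ty":3.58,"tz":0,"rx":0,"ry":0,"rz":0,"gripper":0.05},
  {"tx":-1.23,"ty":3.58,"tz":0,"rx":0,"ry":0,"rz":0,"gripper":0.05},
  {"tx":-1.23,"ty":3.58,"tz":0,"rx":0,"ry":0,"rz":0,"gripper":0.05},
  {"tx":-1.23,"ty":3.58,"tz":0,"rx":0,"ry":0,"rz":0,"gripper":0.05},
  {"tx":-1.23,"ty":3.58,"tz":0,"rx":0,"ry":0,"rz":0,"gripper":0.05},
  {"tx":-1.23,"ty":3.58,"tz":0,"rx":0,"ry":0,"rz":0,"gripper":0.05},
  {"tx":-1.23,"ty":3.58,"tz":0,"rx":0,"ry":0,"rz":0,"gripper":0.05},
  {"tx":-1.23,"ty":3.58,"tz":0,"rx":0,"ry":0,"rz":0,"gripper":0.05},
  {"tx":-1.23,"ty":3.58,"tz":0,"rx":0,"ry":0,"rz":0,"gripper":0},
  {"tx":-1.23,"ty":3.58,"tz":0,"rx":0,"ry":0,"rz":0,"gripper":0},
  {"tx":-1.23,"ty":3.58,"tz":0,"rx":0,"ry":0,"rz":0,"gripper":0},
  {"tx":-1.23,"ty":3.58,"tz":0,"rx":0,"ry":0,"rz":0,"gripper":0},
])

```text
clock: 37.8
eef_pos: [522.4, 172.8, 176.2]
tcp_rot: [-3.141, -0.002, -2.994]
contact_force: [0.5, 0.1, 0.2]
opening: 0.504
```

Call:
move_arm([
  {"tx":0,"ty":0,"tz":3,"rx":0,"ry":0,"rz":0,"gripper":0},
  {"tx":0,"ty":0,"tz":2,"rx":0,"ry":0,"rz":0,"gripper":0},
  {"tx":0,"ty":0,"tz":0,"rx":0,"ry":0,"rz":0,"gripper":0},
  {"tx":0,"ty":0,"tz":0,"rx":0,"ry":0,"rz":0,"gripper":0},
])

```text
clock: 38.2
eef_pos: [522.5, 171.2, 127.0]
tcp_rot: [-3.141, -0.002, -2.995]
contact_force: [0.2, 0.4, 0.4]
opening: 0.498
```

```bash
python3 -c "
from tray import *
print(tcp()[:3,3],plan([525.4,170.8,75],-2.99),plan([525.6,170.1,75])[0]);T=tcp();tray()
t,_=r.grab_frame('top');w,_=r.grab_frame('wrist')
for o in r.place_of('jaw_grip','wrist')[:2]:print(o['location'],atz('wrist',*o['location'],76,T))
for q in (-25.5,): print(proj_w(np.array([525.4,170.8,92]),T))
cv2.imwrite('pics/c9.png',np.hstack([cv2.resize(t[150:260,370:510],None,fx=2.5,fy=2.5),cv2.resize(w[80:300,180:440],(325,275))]+[]if 0 else [cv2.resize(t[150:260,370:510],(350,275)),cv2.resize(w[80:300,180:440],(325,275))])[:,:,::-1])"
```

```text
[522.46330106 171.15888765 126.97033256] (array([-0.3 , -0.08,  5.2 ]), np.float64(-0.25859252277557404)) [-0.31 -0.15  5.2 ]
tray [ 486.24703995 -330.07661844] ((489.668212890625, -330.63714599609375), (310.1092224121094, 246.6372528076172), 84.5900650024414)
[221.7, 317.6] [522.48810284 170.35499321  76.        ]
[235.28616984 317.39052205]
```

View pics/c9.png

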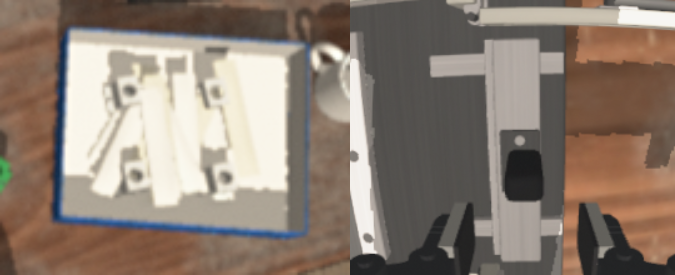

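All four stands are upright in the tray (left half: (128,90), (212,90), (135,175), (220,178)). The jaw grip sits between the fingers. Pushing the jaw home.

Call:
move_arm([
  {"tx":-0.3,"ty":-0.1,"tz":2.6,"rx":0,"ry":0,"rz":-0.2,"gripper":0},
  {"tx":0,"ty":0,"tz":2.6,"rx":0,"ry":0,"rz":0,"gripper":0},
  {"tx":0,"ty":0,"tz":0,"rx":0,"ry":0,"rz":0,"gripper":0},
  {"tx":0,"ty":0,"tz":0,"rx":0,"ry":0,"rz":0,"gripper":-1},
  {"tx":0,"ty":0,"tz":0,"rx":0,"ry":0,"rz":0,"gripper":-1},
  {"tx":0,"ty":0,"tz":0,"rx":0,"ry":0,"rz":0,"gripper":-1},
  {"tx":0,"ty":0,"tz":0,"rx":0,"ry":0,"rz":0,"gripper":-1},
], squeeze=30)

```text
clock: 39.2
eef_pos: [526.9, 170.9, 77.0]
tcp_rot: [-3.142, 0.002, -2.991]
contact_force: [-1.1, -3.8, 6.7]
opening: 0.225
```

Call:
move_arm([
  {"tx":0,"ty":-0.5,"tz":0,"rx":0,"ry":0,"rz":0,"gripper":-1},
  {"tx":0,"ty":-1,"tz":0,"rx":0,"ry":0,"rz":0,"gripper":-1},
  {"tx":0,"ty":-1,"tz":0,"rx":0,"ry":0,"rz":0,"gripper":-1},
  {"tx":0,"ty":-1,"tz":0,"rx":0,"ry":0,"rz":0,"gripper":-1},
  {"tx":0,"ty":-0.5,"tz":0,"rx":0,"ry":0,"rz":0,"gripper":-1},
  {"tx":0,"ty":-0.4,"tz":0,"rx":0,"ry":0,"rz":0,"gripper":-1},
  {"tx":0,"ty":0,"tz":0,"rx":0,"ry":0,"rz":0,"gripper":-1},
  {"tx":0,"ty":0,"tz":0,"rx":0,"ry":0,"rz":0,"gripper":-1},
  {"tx":0,"ty":0,"tz":0,"rx":0,"ry":0,"rz":0,"gripper":-1},
])

```text
clock: 40.1
eef_pos: [534.1, 127.5, 77.0]
tcp_rot: [-3.142, 0.003, -2.991]
contact_force: [1.1, -2.2, 5.3]
opening: 0.225
```

Call:
move_arm([
  {"tx":0,"ty":-0.2,"tz":0,"rx":0,"ry":0,"rz":0,"gripper":-1},
  {"tx":0,"ty":0,"tz":0,"rx":0,"ry":0,"rz":0,"gripper":-1},
  {"tx":0,"ty":0,"tz":0,"rx":0,"ry":0,"rz":0,"gripper":-1},
])

```text
clock: 40.4
eef_pos: [534.2, 126.3, 77.0]
tcp_rot: [3.14, 0.003, -2.991]
contact_force: [0.2, 3.8, 5.7]
opening: 0.225
```

Call:
move_arm([
  {"tx":0,"ty":0.2,"tz":0,"rx":0,"ry":0,"rz":0,"gripper":-0.2},
  {"tx":0,"ty":0,"tz":0,"rx":0,"ry":0,"rz":0,"gripper":-0.2},
  {"tx":0,"ty":0,"tz":0,"rx":0,"ry":0,"rz":0,"gripper":-0.2},
  {"tx":0,"ty":0,"tz":-3,"rx":0,"ry":0,"rz":0,"gripper":-0.2},
  {"tx":0,"ty":0,"tz":-5,"rx":0,"ry":0,"rz":0,"gripper":-0.2},
  {"tx":0,"ty":0,"tz":-5,"rx":0,"ry":0,"rz":0,"gripper":-0.2},
  {"tx":0,"ty":0,"tz":0,"rx":0,"ry":0,"rz":0,"gripper":-1},
  {"tx":0,"ty":0,"tz":0,"rx":0,"ry":0,"rz":0,"gripper":-1},
])

```text
clock: 41.2
eef_pos: [533.5, 127.4, 207.1]
tcp_rot: [3.141, 0.003, -2.991]
contact_force: [-0.6, 0.1, -0.2]
opening: 0.069
```

```bash
python3 - <<'E'
from h import *
T=tcp();w,d=r.grab_frame("wrist");print(T[:3,3])
for q,z in(("jaw_grip",76),("latch_tab",110),("gate_hinge",59),("latch_pivot",66)):
    for o in r.place_of(q,"wrist")[:2]:print(q,np.round(o['location']),round(o["confidence"],2),atz('wrist',*o['location'],z,T).round(1))
cv2.imwrite('pics/w10.png',w[:,:,::-1])
E
```

```text
[533.47005737 127.44874176 207.07958612]
jaw_grip [190. 319.] 0.86 [534.1 127.4  76. ]
gate_hinge [ 97. 342.] 0.76 [446.6 135.9  59. ]
latch_pivot [ 91. 422.] 0.72 [427.2 208.2  66. ]
```

View pics/w10.png

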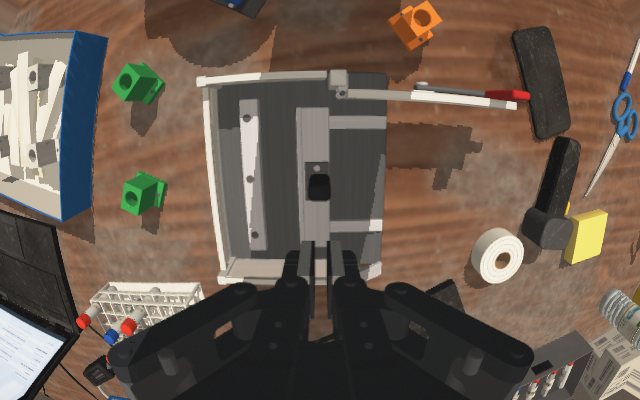

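The jaw is home and the fixture empty; the gate stands open, its tab at about (522,97), matching the hinge geometry. I'll turn the tool and re-grip the tab.

Call:
move_arm([
  {"tx":1.8,"ty":2.8,"tz":0,"rx":0,"ry":0,"rz":0,"gripper":0},
  {"tx":0,"ty":4,"tz":0,"rx":0,"ry":0,"rz":-8.2,"gripper":0},
  {"tx":0,"ty":0,"tz":0,"rx":0,"ry":0,"rz":-8.2,"gripper":0},
  {"tx":0,"ty":0,"tz":0,"rx":0,"ry":0,"rz":-8.2,"gripper":0},
  {"tx":0,"ty":0,"tz":0,"rx":0,"ry":0,"rz":-8.2,"gripper":0},
  {"tx":0,"ty":0,"tz":0,"rx":0,"ry":0,"rz":-8.2,"gripper":0},
  {"tx":0,"ty":0,"tz":0,"rx":0,"ry":0,"rz":-8.2,"gripper":0},
  {"tx":0,"ty":0,"tz":0,"rx":0,"ry":0,"rz":-8.2,"gripper":0},
  {"tx":0,"ty":0,"tz":0,"rx":0,"ry":0,"rz":-8.2,"gripper":0},
  {"tx":0,"ty":0,"tz":0,"rx":0,"ry":0,"rz":-8.2,"gripper":0},
  {"tx":0,"ty":0,"tz":0,"rx":0,"ry":0,"rz":-8.2,"gripper":0},
  {"tx":0,"ty":0,"tz":0,"rx":0,"ry":0,"rz":-8.2,"gripper":0},
])

```text
clock: 42.65
eef_pos: [504.3, 191.7, 204.6]
tcp_rot: [3.14, -0.0, -1.411]
contact_force: [0.6, 0.0, -0.6]
opening: 0.499
```

Call:
move_arm([
  {"tx":0,"ty":0,"tz":0,"rx":0,"ry":0,"rz":0,"gripper":0},
  {"tx":0,"ty":0,"tz":0,"rx":0,"ry":0,"rz":0,"gripper":0},
])

```text
clock: 42.85
eef_pos: [504.5, 191.8, 205.1]
tcp_rot: [3.14, -0.0, -1.421]
contact_force: [-1.0, 0.4, 1.0]
opening: 0.499
```

```bash
python3 - <<'E'
from h import *
s=r.sense();print(s["qpos"].round(2),s["eef_pos"],s["tcp_rot"],plan([416,284,180],-1.41))
E
```

```text
[ 0.36  0.25  1.84 -0.    1.05 -2.93] [504.52724804 191.7684613  205.05136499] [ 3.14032638e+00 -2.98936344e-04 -1.42091659e+00] (array([-10.44,   7.37,   2.51]), np.float64(-0.625474379201279))
```

Call:
move_arm([
  {"tx":-3.5,"ty":2.45,"tz":0,"rx":0,"ry":0,"rz":0,"gripper":0},
  {"tx":-3.5,"ty":2.45,"tz":0,"rx":0,"ry":0,"rz":0,"gripper":0},
  {"tx":-3.45,"ty":2.45,"tz":2.5,"rx":0,"ry":0,"rz":-0.6,"gripper":0},
  {"tx":0,"ty":0,"tz":0,"rx":0,"ry":0,"rz":0,"gripper":0},
  {"tx":0,"ty":0,"tz":0,"rx":0,"ry":0,"rz":0,"gripper":0},
])

```text
clock: 43.35
eef_pos: [415.3, 284.2, 180.2]
tcp_rot: [3.14, -0.001, -1.407]
contact_force: [0.5, 0.5, -0.6]
opening: 0.501
```

```bash
python3 - <<'E'
from h import *
T=tcp();p,d=r.grab_frame("wrist");print(T[:3,3],r.sense()["tcp_rot"])
h=cv2.cvtColor(p,cv2.COLOR_RGB2HSV);m=cv2.inRange(h,(0,120,60),(8,255,255))|cv2.inRange(h,(172,120,60),(180,255,255))
n,l,st,c=cv2.connectedComponentsWithStats(m)
for i in range(1,n):
    if st[i,4]>60 and abs(c[i][0]-320)<90 :print(st[i],c[i],atz("wrist",c[i][1],c[i][0],112,T).round(1))
for o in r.place_of("latch_tab","wrist")[:2]:print(o["location"],o["confidence"],atz("wrist",*o["location"],110,T).round(1))
print(proj_w((T@[0,0,-19,1])[:3],T),plan([416,284,95]))
E
```

```text
[415.31465338 284.23852783 180.20593751] [-3.14154794e+00 -3.21169594e-04 -1.40742251e+00]
[319 181  12  44 500] [324.34  202.968] [413.1 277.6 112. ]
[205.6, 322.3] 0.75 [414.1 280.4 110. ]
[273.43537925 319.78991182] (array([-0.04,  0.09,  8.6 ]), None)
```

Call:
move_arm([
  {"tx":0.2,"ty":0.15,"tz":2.8,"rx":0,"ry":0,"rz":0,"gripper":0},
  {"tx":0,"ty":0,"tz":2.8,"rx":0,"ry":0,"rz":0,"gripper":0},
  {"tx":0,"ty":0,"tz":2.8,"rx":0,"ry":0,"rz":0,"gripper":0},
  {"tx":0,"ty":0,"tz":0,"rx":0,"ry":0,"rz":0,"gripper":0},
  {"tx":0,"ty":0,"tz":0,"rx":0,"ry":0,"rz":0,"gripper":-1},
  {"tx":0,"ty":0,"tz":0,"rx":0,"ry":0,"rz":0,"gripper":-1},
  {"tx":0,"ty":0,"tz":0,"rx":0,"ry":0,"rz":0,"gripper":-1},
  {"tx":0,"ty":0,"tz":0,"rx":0,"ry":0,"rz":0,"gripper":-1},
])

```text
clock: 44.25
eef_pos: [415.6, 282.0, 98.1]
tcp_rot: [-3.14, 0.001, -1.407]
contact_force: [-2.0, -0.6, 7.6]
opening: 0.087
```

Call:
move_arm([
  {"tx":0.2,"ty":0,"tz":-0.5,"rx":0,"ry":0,"rz":0,"gripper":-1},
  {"tx":0.3,"ty":0,"tz":-0.5,"rx":0,"ry":0,"rz":0,"gripper":-1},
  {"tx":0.3,"ty":0,"tz":-0.4,"rx":0,"ry":0,"rz":0,"gripper":-1},
  {"tx":0.3,"ty":0,"tz":-0.4,"rx":0,"ry":0,"rz":0,"gripper":-1},
  {"tx":0,"ty":0,"tz":0,"rx":0,"ry":0,"rz":0,"gripper":-1},
  {"tx":0,"ty":0,"tz":0,"rx":0,"ry":0,"rz":0,"gripper":-1},
])

```text
clock: 44.85
eef_pos: [416.4, 270.1, 114.6]
tcp_rot: [3.141, -0.001, -1.406]
contact_force: [-2.0, -5.1, -6.7]
opening: 0.087
```

Call:
move_arm([
  {"tx":-0.01,"ty":-1.07,"tz":0,"rx":0,"ry":0,"rz":4.5,"gripper":-1},
  {"tx":-0.01,"ty":-1.07,"tz":0,"rx":0,"ry":0,"rz":4.5,"gripper":-1},
  {"tx":-0.01,"ty":-1.07,"tz":0,"rx":0,"ry":0,"rz":4.5,"gripper":-1},
  {"tx":-0.01,"ty":-1.07,"tz":0,"rx":0,"ry":0,"rz":4.5,"gripper":-1},
  {"tx":-0.01,"ty":-1.07,"tz":0,"rx":0,"ry":0,"rz":4.5,"gripper":-1},
  {"tx":-0.01,"ty":-1.07,"tz":0,"rx":0,"ry":0,"rz":4.5,"gripper":-1},
  {"tx":-0.01,"ty":-1.07,"tz":0,"rx":0,"ry":0,"rz":4.5,"gripper":-1},
  {"tx":-0.01,"ty":-1.07,"tz":0,"rx":0,"ry":0,"rz":4.5,"gripper":-1},
  {"tx":-0.01,"ty":-1.07,"tz":0,"rx":0,"ry":0,"rz":4.5,"gripper":-1},
  {"tx":-0.01,"ty":-1.07,"tz":0,"rx":0,"ry":0,"rz":4.5,"gripper":-1},
])

```text
clock: 45.85
eef_pos: [519.6, 251.7, 114.4]
tcp_rot: [-3.142, -0.001, -2.194]
contact_force: [-1.7, -3.6, -6.0]
opening: 0.09
```

Call:
move_arm([
  {"tx":-0.01,"ty":-1.07,"tz":0,"rx":0,"ry":0,"rz":4.5,"gripper":-1},
  {"tx":-0.01,"ty":-1.07,"tz":0,"rx":0,"ry":0,"rz":4.5,"gripper":-1},
  {"tx":-0.01,"ty":-1.07,"tz":0,"rx":0,"ry":0,"rz":4.5,"gripper":-1},
  {"tx":-0.01,"ty":-1.07,"tz":0,"rx":0,"ry":0,"rz":4.5,"gripper":-1},
  {"tx":-0.01,"ty":-1.07,"tz":0,"rx":0,"ry":0,"rz":4.5,"gripper":-1},
  {"tx":-0.01,"ty":-1.07,"tz":0,"rx":0,"ry":0,"rz":4.5,"gripper":-1},
  {"tx":-0.01,"ty":-1.07,"tz":0,"rx":0,"ry":0,"rz":4.5,"gripper":-1},
  {"tx":-0.01,"ty":-1.07,"tz":0,"rx":0,"ry":0,"rz":4.5,"gripper":-1},
  {"tx":0,"ty":0,"tz":0,"rx":0,"ry":0,"rz":0,"gripper":-1},
  {"tx":0,"ty":0,"tz":0,"rx":0,"ry":0,"rz":0,"gripper":-1},
])

```text
clock: 46.85
eef_pos: [573.7, 186.9, 115.0]
tcp_rot: [-3.141, 0.002, -2.818]
contact_force: [1.7, -3.3, -4.5]
opening: 0.091
```

Call:
move_arm([
  {"tx":0,"ty":-0.53,"tz":0,"rx":0,"ry":0,"rz":2.2,"gripper":-1},
  {"tx":0,"ty":-0.53,"tz":0,"rx":0,"ry":0,"rz":2.2,"gripper":-1},
  {"tx":0,"ty":-0.53,"tz":0,"rx":0,"ry":0,"rz":2.2,"gripper":-1},
  {"tx":0,"ty":-0.53,"tz":0,"rx":0,"ry":0,"rz":2.2,"gripper":-1},
  {"tx":0,"ty":-0.1,"tz":0,"rx":0,"ry":0,"rz":0,"gripper":-1},
  {"tx":0,"ty":0,"tz":0,"rx":0,"ry":0,"rz":0,"gripper":-1},
  {"tx":0,"ty":0,"tz":0,"rx":0,"ry":0,"rz":0,"gripper":-1},
])

```text
clock: 47.55
eef_pos: [579.9, 165.5, 115.6]
tcp_rot: [3.141, 0.003, -2.975]
contact_force: [5.4, -1.0, -0.1]
opening: 0.082
```

Call:
move_arm([
  {"tx":-0.3,"ty":0,"tz":0.4,"rx":0,"ry":0,"rz":0,"gripper":-1},
  {"tx":-0.3,"ty":0,"tz":0.4,"rx":0,"ry":0,"rz":0,"gripper":-1},
  {"tx":-0.3,"ty":0,"tz":0.5,"rx":0,"ry":0,"rz":0,"gripper":-1},
  {"tx":-0.2,"ty":0,"tz":0.4,"rx":0,"ry":0,"rz":0,"gripper":-1},
  {"tx":0,"ty":0,"tz":0,"rx":0,"ry":0,"rz":0,"gripper":-1},
  {"tx":0,"ty":0,"tz":0,"rx":0,"ry":0,"rz":0,"gripper":-1},
])

```text
clock: 48.15
eef_pos: [592.0, 166.7, 98.8]
tcp_rot: [-3.141, 0.005, -2.975]
contact_force: [10.7, -5.1, -0.7]
opening: 0.082
```

Call:
move_arm([
  {"tx":0,"ty":0,"tz":0,"rx":0,"ry":0,"rz":0,"gripper":0},
  {"tx":0,"ty":0,"tz":0,"rx":0,"ry":0,"rz":0,"gripper":0},
  {"tx":0,"ty":0,"tz":0,"rx":0,"ry":0,"rz":0,"gripper":0},
  {"tx":0,"ty":0,"tz":-2,"rx":0,"ry":0,"rz":0,"gripper":0},
  {"tx":0,"ty":0,"tz":-4,"rx":0,"ry":0,"rz":0,"gripper":0},
  {"tx":2,"ty":0,"tz":-4,"rx":0,"ry":0,"rz":0,"gripper":0},
  {"tx":4,"ty":0,"tz":-3,"rx":0,"ry":0,"rz":0,"gripper":0},
  {"tx":0,"ty":0,"tz":0,"rx":0,"ry":0,"rz":0,"gripper":0},
  {"tx":0,"ty":0,"tz":0,"rx":0,"ry":0,"rz":0,"gripper":0},
])

```text
clock: 49.05
eef_pos: [529.9, 157.5, 228.6]
tcp_rot: [3.141, 0.002, -2.973]
contact_force: [0.2, 0.3, -0.7]
opening: 0.498
```

```bash
python3 - <<'E'
from tray import *
T=tcp();p,d=r.grab_frame("wrist");s,_=r.grab_frame("scene");print(T[:3,3])
for q,z in(("jaw_grip",76),("latch_tab",110),("gate_hinge",59),("latch_pivot",66)):
    for o in r.place_of(q,"wrist")[:2]:print(q,np.round(o['location']),round(o["confidence"],2),atz('wrist',*o['location'],z,T).round(1))
tray();t,_=r.grab_frame("top")
a=cv2.resize(p[60:300,200:420],(440,480));b=cv2.resize(s[140:240,280:390],(352,320));c=cv2.resize(t[160:255,380:505],(352,160))
cv2.imwrite("pics/c11.png",np.hstack([a,np.vstack([b,c])])[:,:,::-1])
E
```

```text
[529.8585078  157.51751122 228.59742738]
jaw_grip [182. 287.] 0.66 [533.1 125.7  76. ]
latch_tab [258. 319.] 0.96 [592.4 167.6 110. ]
gate_hinge [ 97. 311.] 0.65 [447.3 135.1  59. ]
latch_pivot [170. 317.] 0.84 [518.9 153.1  66. ]
latch_pivot [ 94. 311.] 0.65 [444.7 135.1  66. ]
tray [ 495.19733554 -326.15778712] ((489.5083312988281, -330.7296142578125), (309.76275634765625, 247.02972412109375), 84.53961944580078)
```

View pics/c11.png

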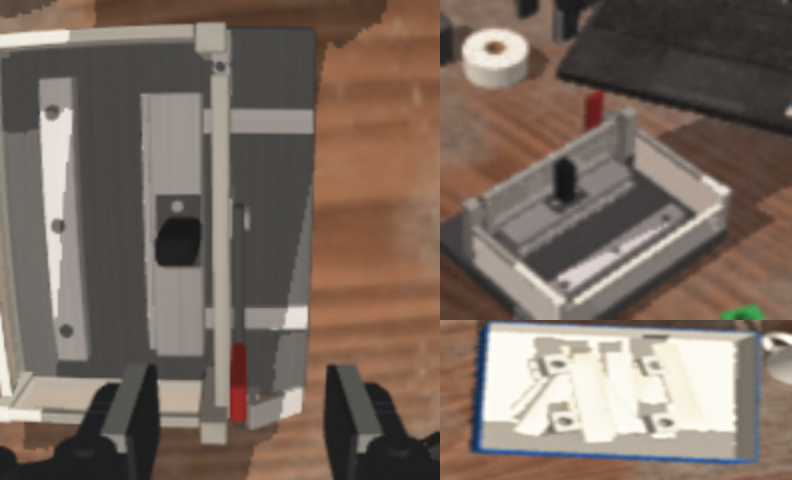

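The gate is shut on its post and the tab is upright at scene (328,174), the same pixel as at the start. The jaw is home and all four stands are in the tray. Handing in.

```bash
python3 -c "
from rig import r
s=r.sense();print(s['clock'],s['contact_force'],abs(s['qvel']).max());print(r.sign_off())"
```

```text
49.55 [-0.01347373 -1.33861391  0.2507897 ] 0.005865285127372474
the job is handed in; nothing more can be done
None
```

The job is done and handed in at about 49.6 s of the 208 s limit; the sign-off gave no verdict.

**What I did:**
- I lifted the latch and swung the gate to about 1.56 rad, then pulled the jaw out about 43 mm to its stop.
- I put all four stands upright in the blue tray.
- I pushed the empty jaw home, then closed the gate holding the latch bar raised and lowered the bar into its catch.

**Last checks:**
- **Gate and latch:** the gate is back against its post. The tab measures (592, 168) mm, against (591–592, 166–167) before, and sits at the same scene pixel, (328, 174), so the bar is down.
- **Jaw:** the grip measures (533, 126) mm, against about (532, 130) at the start, within measuring error.
- **Stands and tray:** the top view shows all four in the tray, and the tray never moved noticeably.
- **Bystanders and robot:** the code scanner, label roll and the green and orange look-alikes were never touched. The arm was clear and at rest.

**Disagreements:** the network's tray-centre readings scattered by 10–15 mm against the tray outline, which stayed steady, so I used the outline. I saw no slackening of the grip.

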